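Clamp up lamp bars flats-up and lay the light strip

ROBOT

A 6-joint arm with a two-finger parallel gripper is mounted at the origin on the work surface. World frame = base frame: x ahead of the robot, y to its left, z up, the work surface at z = 0. Lengths are in m, angles in rad, forces in N, time in s.
With the tool pointing down it reaches from about 0.375 to 0.9 m from the base axis. Payload 3.1 kg.
Tool frame: the origin (TCP) lies at the very end of the fingers, on their centre line; the grasp point (between the pads) lies 19 mm behind it; z points along the fingers, y is the line along which they close (so a half turn about z gives the same grasp; the last joint's range is limited). The gripper opens to 87 mm and grips with 3 to 60 N. Pads are 19 mm wide; open, the fingers measure 117 mm over their backs; the gripper's body (75 mm by 190 mm) begins 51 mm behind the grasp point.
Start: joints at [1.141, 0.527, 1.433, -0, 1.181, -0.178], TCP at [0.156, 0.605, 0.223] pointing down, gripper open.
Joint ranges: [-3.08, 3.08], [-0.75, 2.2], [0.22, 2.44], [-1.43, 4.57], [0, 2.65], [-2.85, 2.85]. Speed limits (rad/s): [2.79, 2.79, 3.14, 3.14, 3.14, 3.14].

INTERFACE

Orientations are given as a unit quaternion [x, y, z, w].
In Python, from rig import status, viewer, robot gives the robot as it stands.
- The arm moves only by the tool arm_command, never from a script. Its arguments are lists of equal length, an entry for each row: "delta_rot": the turn, a rotation vector about the tool's x, y, z in degrees, a list of three; "delta_pos": the shift along the tool's x, y, z in m, a list of three; "gripper": the closure, from -1 (fully open) to 1 (shut). In form: {"delta_rot": [[rx, ry, rz], ...], "delta_pos": [[dx, dy, dz], ...], "gripper": [gripper, ...]}. A call has 1 to 12 rows; each row is the pose to reach, as a shift and turn from the pose commanded when the call began, along the tool's axes at that moment; what a row does not reach only later rows make up. A row lasts 1/12 s, in which the tool goes at most 41.7 mm and 7.16 degrees, less where a joint would pass 70% of its speed; a pose out of reach is approached as far as the arm can. A call with a gripper value outside its range is refused whole. The fingers move at their own pace and stop on an object; "grip_force" is the grip in N (left out, the last holds). Time passes only in rows, so rows that repeat a pose let the fingers close. It gives the time, the measured TCP pose, the force, the opening and the grip force at its end, in the units of the state.
- status.get_obs(): the state, without advancing time (a new reading comes with each control period).
- viewer.camera(name): name is "side" or "top"; returns a dict with "pixels" (384x512x3 uint8, blue, green, red), "fx", "fy", "cx", "cy" (pixels), "pose" (4x4, takes a point from camera to world coordinates). Camera axes: x right, y down, z forward; pixel columns grow to the right and rows downward; lengths in m; the calibration is good to about 2 mm. A picture is of the moment at which its call begins. There is no depth.
- robot.hand_in(): hands the job in; it is judged then, once.
The state is a dict: "time": time; "q": joint angles; "joint_velocities": joint speeds; "joint_torque": joint torques, N m; "position": TCP position; "tool_rot": TCP orientation; "ft_force": force on the tool from outside, world axes, zero at the start; "moment": the same for the moment, N m; "grip_width": finger opening in m; "grip_force": force on a finger pad.
Only numpy, scipy, OpenCV 4.12 (cv2) and the standard library are available. Lean on these libraries where they do the work, as an engineer would, in place of code of your own. Each camera call takes 0.05 s, during which the arm holds its last target. There are 200 camera calls.

TASK

Lay all the lamp bars from the wooden rack in the V-groove of the jig, each rolled so that its yellow flat faces straight up, and pump the orange trigger until the jaw has closed them into one tight row against the green stop. With the row still clamped, lay the light strip LED side up along the middle of the flats so that it rests on every bar and let go of it, then hold the green release lever down until the jaw has slid fully home. Leave bars and strip lying in place, and do not disturb the other things on the bench.

Things in the scene. Friction and masses are not known exactly. Their poses are not given: they have to be found in the camera images.
- jig: Fixed blue-grey V-block and clamp on one base. Origin: on the bench under the groove's axis; y runs along the groove towards the stop, z up. The 90 degree groove is 64 mm wide outside, shoulders 40 mm high; a bar lies in it with its axis at x 0, z 48 mm. Free channel: from the stop's face, y +102 mm, to the pad's face, y -106 mm with the jaw home. Pad and jaw: 28 mm discs at z 48 mm.
- stop: Green fixed end stop of the jig, 44 x 16 mm, 56 mm high; the row of bars is clamped against its face at jig y +102 mm. Its origin is the jig's origin.
- jaw (a joint): Travel of the clamp jaw towards the stop, m: 0 home, at most 0.14. A full trigger stroke advances it 16 mm in two clicks of 8 mm; a ratchet holds it (at multiples of 8 mm less 0.5 mm) and it cannot be pushed back. While the release lever is held down and the trigger is fully back, a spring of 4 N draws it home at about 0.15 m/s. Its toothed rod sticks out behind the housing to jig y -342 mm.
- pad (a joint): How far the orange sprung pad in front of the jaw is pushed back, m: 0 free, at most 0.012. Its spring gives 5 N at first, 10 N fully in. The row is tight when the pad is pushed in more than 2 mm and the bars bear on the stop. Full strokes from home end about 3 mm in with three bars (5 strokes), 7 mm in with two (8 strokes).
- trigger (a joint): Travel of the trigger, m: 0 at rest (it springs back by itself), 0.028 fully pushed. Takes 4 to 9 N, up to 20 N while the pad is being pushed in, and goes solid when the pad is fully in. A full stroke moves the jaw 16 mm; each stroke must come fully back before the next one bites.
- trigger_pad (a point): Where to push the trigger: on the rear (-y) face of its orange upright paddle, which stands beside the clamp housing on the jig's -x side: 34 mm wide (jig x), 8 mm thick, 62 to 108 mm above the bench, free behind and above. Push it level along jig +y, 28 mm. Housing: jig y -145 to -225 mm, 40 mm wide, 69 mm high. Black patch on the face.
- release (a joint): Angle of the release lever, rad: 0 at rest (it springs back by itself), 0.24 fully pressed; from 0.15 the ratchet is free. Takes 1 to 6 N at its pressing point. It twitches while the trigger is pumped.
- release_pad (a point): Where to press the release lever: on top of its green paddle (26 x 58 mm, along the jig's y, behind and above the housing), 90 mm above the bench, 55 mm behind its hinge. Press straight down about 13 mm and hold until the jaw is home.
- rack: Fixed wooden cradle, 196 x 26 mm, 21 mm high, with four V-notches 46 mm apart along its x axis; bars lie along its y axis, their axis 32 mm above the bench, ends overhanging 9 mm on both sides. Origin on the bench under its centre.
- strip_mid (a point): Middle of the light strip: rigid bar 90 mm long (y), 16 mm wide (x), 8 mm thick (z), 40 g, lying loose on the bench; aluminium underside, white top with six amber LEDs. z points out of the LED side, up at the start; the underside is 4 mm below this point. On flats that face up in the groove this point is 65.5 mm above the bench.
- meter: Red multimeter, 70 x 150 x 32 mm, lying on the bench; not part of the job. Origin under its centre.
- spray: Small clear bottle with white cap, 44 mm diameter, 120 mm tall, standing; not part of the job. Origin under its centre.
- driver: Red screwdriver, 180 mm, lying on the bench; not part of the job.
- bar1_mid (a point): Centre of a lamp bar (2 or 3 of the 4 are there): aluminium, 44 mm long (point y), 36 mm diameter, 80 g, one flat 24 mm wide with a yellow patch, 13.5 mm from the axis (point z: the flat's outward normal), at first 45 to 70 degrees off up. Grip it by its end faces; with tips at most 12 mm beyond its axis they clear the groove at any tilt, so tilting the gripper about the axis rolls the bar.
- bar2_mid (a point): Centre of a lamp bar (2 or 3 of the 4 are there): aluminium, 44 mm long (point y), 36 mm diameter, 80 g, one flat 24 mm wide with a yellow patch, 13.5 mm from the axis (point z: the flat's outward normal), at first 45 to 70 degrees off up. Grip it by its end faces; with tips at most 12 mm beyond its axis they clear the groove at any tilt, so tilting the gripper about the axis rolls the bar.
- bar3_mid (a point): Centre of a lamp bar (2 or 3 of the 4 are there): aluminium, 44 mm long (point y), 36 mm diameter, 80 g, one flat 24 mm wide with a yellow patch, 13.5 mm from the axis (point z: the flat's outward normal), at first 45 to 70 degrees off up. Grip it by its end faces; with tips at most 12 mm beyond its axis they clear the groove at any tilt, so tilting the gripper about the axis rolls the bar.
- bar4_mid (a point): Centre of a lamp bar (2 or 3 of the 4 are there): aluminium, 44 mm long (point y), 36 mm diameter, 80 g, one flat 24 mm wide with a yellow patch, 13.5 mm from the axis (point z: the flat's outward normal), at first 45 to 70 degrees off up. Grip it by its end faces; with tips at most 12 mm beyond its axis they clear the groove at any tilt, so tilting the gripper about the axis rolls the bar.

How it is judged:
By the outcome, as a careful person would: the job done as asked, in the order asked, and still so for the second after the job is handed in, with the robot touching nothing.
Of bar1, bar2, bar3, bar4 only 2 to 3 are there at a start; the rules pass over those that are not, and their reading is None.
At some moment in a run one of strip may be knocked a few centimetres aside while the robot is not near it.
It also fails if it takes over 210 s, if anything falls off the work surface, if the arm or the gripper's body presses on something with over 40 N, if the wrist force passes 120 N, or if a joint passes its speed limit or range.

## Working session

There is one attempt and no reset: what is moved stays moved. The work goes in short steps, Python scripts to look and compute and a tool call to move; the robot and the scene stay as the last step left them, time stands still between calls to the robot, and variables do not carry over. Pictures are saved under pics/ and viewed, at most 14 in all, crops included, and the job is handed in when it is done.

Besides the shell and the picture viewer there is one more tool, called as name(argument=value, ...), one argument or row to a line, values as JSON. arm_command: Moves the arm, as the interface text tells. Its arguments: {"type":"object","properties":{"delta_rot":{"type":"array","items":{"type":"array","items":{"type":"number"}}},"delta_pos":{"type":"array","items":{"type":"array","items":{"type":"number"}}},"gripper":{"type":"array","items":{"type":"number"}},"grip_force":{"type":"number"}},"required":["delta_rot","delta_pos","gripper"]}

```bash
ls; mkdir -p pics; python3 - <<'E'
from rig import status, viewer, robot
import cv2,numpy as np
for n in("top","side"):
    c=viewer.camera(n); np.savez(f"{n}0.npz",**c); cv2.imwrite(f"pics/{n}0.png",cv2.resize(c["pixels"],(800,600),interpolation=cv2.INTER_CUBIC))
    print(n,c["fx"],c["fy"],c["cx"],c["cy"]);print(np.round(c["pose"],4))
o=status.get_obs();print(o)
E
```

```text
pics
top 353.64190822543145 353.64190822543145 264.17503154444734 189.63195418222526
[[-3.000e-04 -9.817e-01  1.905e-01  4.228e-01]
 [-1.000e+00 -2.000e-04 -2.800e-03  2.180e-02]
 [ 2.700e-03 -1.905e-01 -9.817e-01  9.500e-01]
 [ 0.000e+00  0.000e+00  0.000e+00  1.000e+00]]
side 393.1410628891799 393.1410628891799 259.4477860360485 192.14379695082198
[[ 0.8826 -0.2414  0.4035  0.1165]
 [-0.4702 -0.4501  0.7592 -0.8694]
 [-0.0017 -0.8598 -0.5107  0.6617]
 [ 0.      0.      0.      1.    ]]
{'time': 0.1, 'q': array([ 1.14053506e+00,  5.28343056e-01,  1.43377638e+00, -8.35578470e-06,
        1.18140857e+00, -1.78505607e-01]), 'joint_velocities': array([ 0.00176551, -0.00202811, -0.00180396,  0.00047204,  0.00107529,
       -0.00011843]), 'joint_torque': array([-4.92461368e-04, -4.40986741e+01, -1.77149498e+01,  6.34454540e-02,
        5.34638681e-02, -4.93855418e-05]), 'position': array([0.15538696, 0.60469223, 0.22168731]), 'tool_rot': array([ 1.25544031e-01,  9.92087577e-01, -9.24352391e-04, -2.86331551e-04]), 'ft_force': array([ 0.8570791 ,  0.18611643, -0.54690012]), 'moment': array([-0.04696303, -0.03067735,  0.0202977 ]), 'grip_force': 0.0, 'grip_width': 0.08677125181985845}
```

View pics/top0.png

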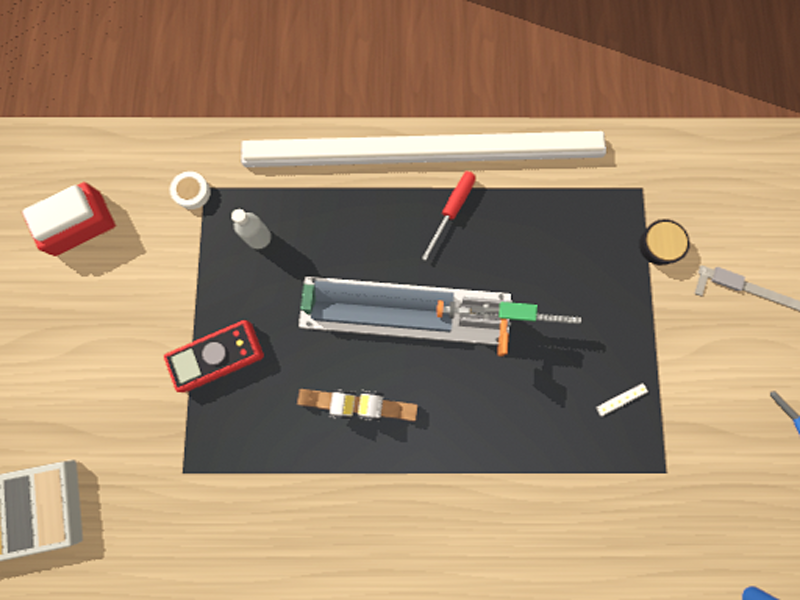

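View pics/side0.png

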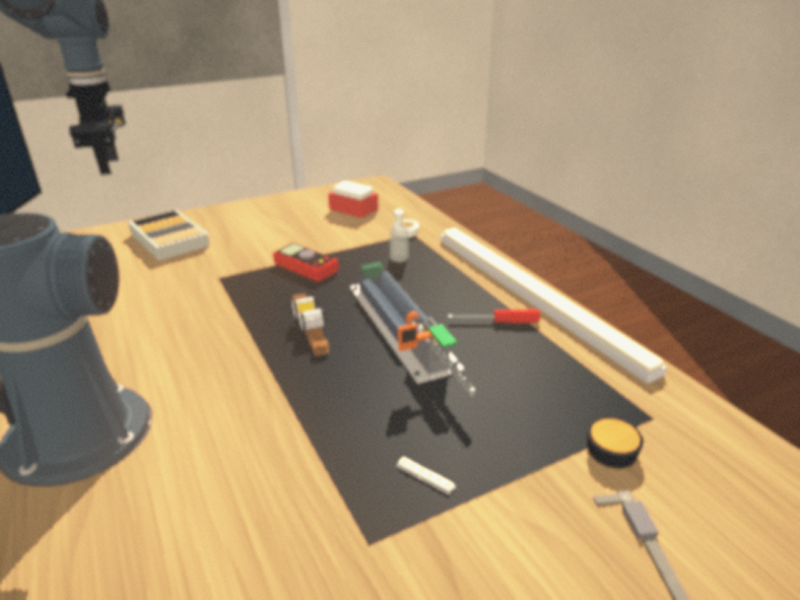

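The top view shows the jig (stop at about 307,297 and lever at 518,311), the rack with two bars (342,404 and 370,404), and the strip at 622,400. The side view shows the same layout. I'll zoom in on composite crops next.

```bash
python3 - <<'E'
import cv2,numpy as np
t=np.load("top0.npz")["pixels"];s=np.load("side0.npz")["pixels"]
# scale original = view*0.64
def cr(im,x0,y0,w,h,k):
    return cv2.resize(im[y0:y0+h,x0:x0+w],(w*k,h*k),interpolation=cv2.INTER_CUBIC)
a=cr(t,188,172,190,55,4) # jig 760x220
b=cr(t,185,242,95,32,8) # rack 760x256
cv2.imwrite("pics/c1.png",np.vstack([a,b]))
c=cr(s,180,180,50,50,8) # rack side 400x400
d=cr(s,220,160,90,100,4) # jig side 360x400
cv2.imwrite("pics/c2.png",np.hstack([c,d]))
E
```

```text
(no output)
```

View pics/c1.png

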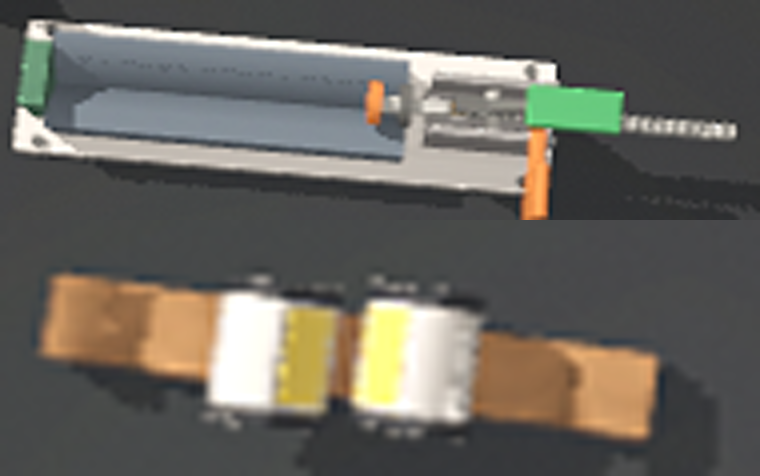

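View pics/c2.png

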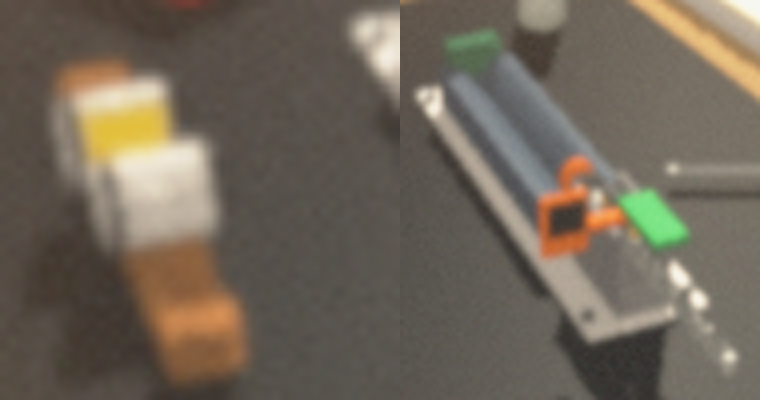

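Two bars lie in the middle notches, with their flats tilted towards each other. Next I'll fit the poses of the jig, rack and strip from points in both views and overlay the models.

```bash
cat > h.py <<'E'
import numpy as np, cv2
from scipy.spatial.transform import Rotation as R
from scipy.optimize import least_squares
def load(n):
    c=dict(np.load(n)) if isinstance(n,str) else n
    return c
def proj(c,P):
    P=np.atleast_2d(P); T=np.linalg.inv(c["pose"]); q=P@T[:3,:3].T+T[:3,3]
    return np.c_[q[:,0]/q[:,2]*c["fx"]+c["cx"],q[:,1]/q[:,2]*c["fy"]+c["cy"]]
def tri(cs,uv):
    A=[];b=[]
    for c,p in zip(cs,uv):
        d=c["pose"][:3,:3]@np.array([(p[0]-c["cx"])/c["fx"],(p[1]-c["cy"])/c["fy"],1]);d/=np.linalg.norm(d)
        M=np.eye(3)-np.outer(d,d);A.append(M);b.append(M@c["pose"][:3,3])
    return np.linalg.lstsq(np.vstack(A),np.hstack(b),rcond=None)[0]
def onplane(c,p,z):
    d=c["pose"][:3,:3]@np.array([(p[0]-c["cx"])/c["fx"],(p[1]-c["cy"])/c["fy"],1]);o=c["pose"][:3,3]
    return o+d*(z-o[2])/d[2]
def place(p,L):  # p=(x,y,yaw); L local pts
    L=np.atleast_2d(L);c,s=np.cos(p[2]),np.sin(p[2])
    return np.c_[p[0]+c*L[:,0]-s*L[:,1],p[1]+s*L[:,0]+c*L[:,1],L[:,2]]
E
python3 - <<'E'
from h import *
t=load("top0.npz");s=load("side0.npz")
J=lambda u,v:((u+.5)/4-.5+188,(v+.5)/4-.5+172)
K=lambda u,v:((u-400+.5)/4-.5+220,(v+.5)/4-.5+160)
Rk=lambda u,v:((u+.5)/8-.5+185,(v-220+.5)/8-.5+242)
S=lambda u,v:((u+.5)/8-.5+180,(v+.5)/8-.5+180)
# rod end, triangulated
print("rod",tri([t,s],[J(735,131),K(731,357)]))
# lever far corners & trigger patch
for n,a,b in [("lever R-lo",J(621,132),K(662,248)),("lever R-up",J(623,92),K(689,234)),("lever L-up",J(530,87),K(652,190)),("lever L-lo",J(528,122),K(620,202))]:
    print(n,tri([t,s],[a,b]))
print("trig top -x corner",tri([t,s],[J(535,219),K(541,195)]))
print("stop top near corners (z56)",onplane(t,J(52,40),.056),onplane(t,J(24,40),.056), "side",[onplane(s,K(*p),.056) for p in[(446,42),(497,33)]])
print("pad",onplane(t,J(368,103),.048))
print("groove shoulders z40",[onplane(t,J(*p),.04) for p in[(60,29),(410,62),(404,159),(76,131)]])
print("rack corners z21",[onplane(t,Rk(*p),.021) for p in[(57,275),(660,352),(648,438),(40,357)]])
print("rack side",[onplane(s,S(*p),.021) for p in[(60,72),(128,64),(240,300),(160,320)]])
st=[(np.array(p)+.5)*.64-.5 for p in[(597,407),(644,384),(648,391),(602,415)]]
print("strip z8",[np.round(onplane(t,p,.008),4) for p in st])
E
```

```text
rod [ 0.5591803  -0.25547914  0.05546344]
lever R-lo [ 0.55535015 -0.17590389  0.08766657]
lever R-up [ 0.5775855  -0.17626396  0.09200244]
lever L-up [ 0.58227363 -0.11973311  0.09133418]
lever L-lo [ 0.55995722 -0.11792101  0.08797099]
trig top -x corner [ 0.49968239 -0.11716135  0.11132919]
stop top near corners (z56) [0.61736092 0.18362867 0.056     ] [0.61735592 0.20171612 0.056     ] side [array([0.57942694, 0.20229155, 0.056     ]), array([0.62406529, 0.19691322, 0.056     ])]
pad [ 0.5774594  -0.02066033  0.048     ]
groove shoulders z40 [array([0.62826032, 0.18150666, 0.04      ]), array([ 0.60613324, -0.04884495,  0.04      ]), array([ 0.54204047, -0.04404084,  0.04      ]), array([0.56034744, 0.16888576, 0.04      ])]
rack corners z21 [array([0.44785279, 0.20710329, 0.021     ]), array([0.42330604, 0.01184683, 0.021     ]), array([0.39623892, 0.01574478, 0.021     ]), array([0.42178867, 0.21156725, 0.021     ])]
rack side [array([0.42654454, 0.21396984, 0.021     ]), array([0.45309292, 0.20707594, 0.021     ]), array([0.4297238 , 0.02675826, 0.021     ]), array([0.39980701, 0.0284545 , 0.021     ])]
strip z8 [array([ 0.4175, -0.2885,  0.008 ]), array([ 0.4555, -0.3703,  0.008 ]), array([ 0.4438, -0.3761,  0.008 ]), array([ 0.4044, -0.2961,  0.008 ])]
```

```bash
cat > fit.py <<'E'
from h import *
t=load("top0.npz");s=load("side0.npz")
J=lambda u,v:((u+.5)/4-.5+188,(v+.5)/4-.5+172)
K=lambda u,v:((u-400+.5)/4-.5+220,(v+.5)/4-.5+160)
Rk=lambda u,v:((u+.5)/8-.5+185,(v-220+.5)/8-.5+242)
S=lambda u,v:((u+.5)/8-.5+180,(v+.5)/8-.5+180)
def fit(obs,x0):
    f=lambda p:np.hstack([(proj(c,place(p,L))-np.array(uv)).ravel() for c,L,uv in obs])
    r=least_squares(f,x0,loss="soft_l1");return r.x,f(r.x)
m=1e-3
pj,rj=fit([(t,np.array([[0,-342,48],[22,102,56],[22,118,56],[0,-106,48]])*m,[J(735,131),J(52,40),J(24,40),J(368,103)]),
      (s,np.array([[0,-342,48],[-22,118,56],[22,118,56]])*m,[K(731,357),K(446,42),K(497,33)])],[.57,.08,-.078])
rk=np.array([[98,13,21],[-98,13,21],[-98,-13,21],[98,-13,21]])*m
pr,rr=fit([(t,rk,[Rk(57,275),Rk(660,352),Rk(648,438),Rk(40,357)][::1])],[.42,.11,1.44])if 0 else fit(
 [(t,np.array([[98,-13,21],[-98,-13,21],[-98,13,21],[98,13,21]])*m,[Rk(57,275),Rk(660,352),Rk(648,438),Rk(40,357)]),
  (s,np.array([[98,13,21],[98,-13,21]])*m,[S(60,72),S(128,64)])],[.42,.11,1.44])
if __name__=="__main__":
    print(pj,np.degrees(pj[2]),np.round(rj,1));print(pr,np.degrees(pr[2]),np.round(rr,1))
    def box(a,b,c,d,e,f):
        P=np.array([[x,y,z]for x in(a,b)for y in(c,d)for z in(e,f)])*m
        return [(P[i],P[i^k]) for i in range(8) for k in(1,2,4) if i<i^k]
    segs=[place(pj,np.array(e)) for e in box(-22,22,102,118,30,56)+box(-32,32,-106,102,40,40)+[(np.array([0,-342,48])*m,np.array([0,-106,48])*m)]]
    segs+=[place(pr,np.array(e)) for e in box(-98,98,-13,13,0,21)]
    for n in(-23,23): segs+=[place(pr,np.array(e)) for e in box(n-18,n+18,-22,22,32,32)]
    out=[]
    for c,(x0,y0,w,h) in((t,(184,168,190,108)),(s,(178,160,130,100))):
        k=4 if w>150 else 5
        im=cv2.resize(c["pixels"][y0:y0+h,x0:x0+w],None,fx=k,fy=k,interpolation=cv2.INTER_CUBIC)
        for e in segs:
            q=(proj(c,e)-[x0,y0]+.5)*k-.5
            cv2.line(im,*[tuple(int(round(v*8))for v in a)for a in q],(255,255,0),1,cv2.LINE_AA,3)
        out.append(im)
    cv2.imwrite("pics/ov_t.png",out[0]);cv2.imwrite("pics/ov_s.png",out[1])
E
python3 fit.py
```

```text
[ 0.58783274  0.0844669  -0.08215271] -4.707003360708701 [-0.3 -0.2 -0.3 -0.3  0.6 -0.8  0.2 -0.6 -0.2  2.7 -1.2  0.1 -1.7 -0.1]
[0.42307622 0.11156468 1.43500003] 82.21944534545833 [ 0.1 -0.5 -0.3  0.2 -0.2 -0.3  0.5 -0.7 -0.5  0.7 -1.1  0.3]
```

View pics/ov_t.png

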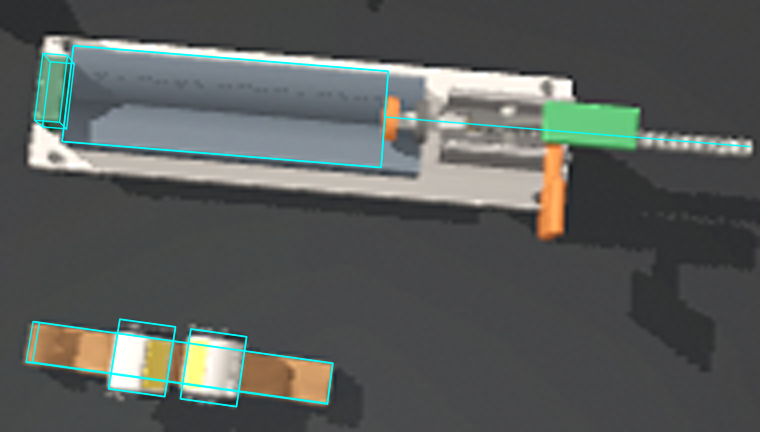

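View pics/ov_s.png

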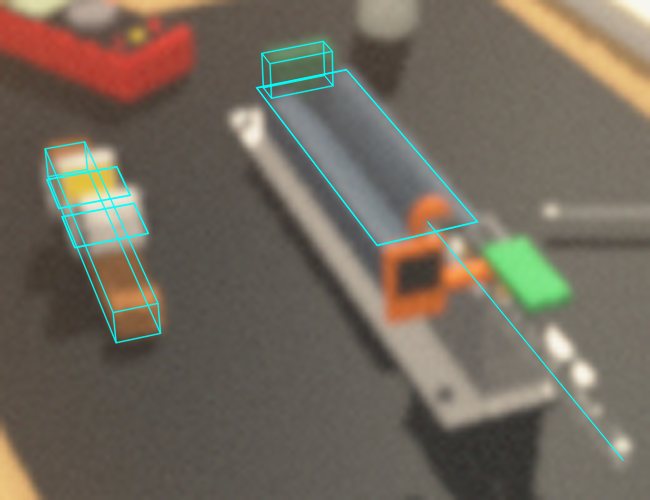

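Overlay: the top view matches within about 1 px, and the side view within 1–2 px (calibration error). Now the roll angles from the yellow edges.

```bash
python3 - <<'E'
from fit import *
from h import *
def pt(sx,ang,r=18,yl=0): # ang from up toward -rackx if negative
    a=np.radians(ang);return place(pr,np.array([[sx+r*np.sin(a),yl,32+r*np.cos(a)]])*m)
def U(p): # to rack crop coords
    q=proj(t,p)[0];return np.round([(q[0]+.5-185)*8-.5,(q[1]+.5-242)*8-.5+220])
for nm,sx,sg in(("L",23,-1),("R",-23,1)):
    sil=[U(pt(sx,a))[0] for a in range(-120,121,5)]
    print(nm,"sil",min(sil),max(sil))
    for a in(40,45,50,55,60,65,70):
        print(a,"upper edge",U(pt(sx,sg*(a-41.8))),"lower",U(pt(sx,sg*(a+41.8))),"centre",U(pt(sx,sg*a,13.5)))
    for c,n in((t,"top"),(s,"side")):
        hsv=cv2.cvtColor(c["pixels"],cv2.COLOR_BGR2HSV)
        x,y=proj(c,pt(sx,sg*55,13.5))[0].astype(int)
        mk=((hsv[...,0]>20)&(hsv[...,0]<36)&(hsv[...,1]>110));w=np.zeros_like(mk);w[y-9:y+10,x-9:x+10]=1
        v,u=np.nonzero(mk&w)
        if len(u):print(n,len(u),u.mean(),v.mean(),[np.round(proj(c,pt(sx,sg*a,13.5))[0],1).tolist() for a in(45,55,65)])
E
```

```text
L sil 220.0 332.0
40 upper edge [267. 342.] lower [330. 351.] centre [299. 347.]
45 upper edge [272. 343.] lower [331. 351.] centre [302. 347.]
50 upper edge [277. 344.] lower [332. 351.] centre [305. 347.]
55 upper edge [282. 344.] lower [332. 351.] centre [308. 348.]
60 upper edge [287. 345.] lower [332. 351.] centre [310. 348.]
65 upper edge [292. 346.] lower [331. 350.] centre [312. 348.]
70 upper edge [297. 346.] lower [330. 350.] centre [314. 348.]
top 85 224.81176470588235 258.6823529411765 [[222.3, 257.4], [223.0, 257.5], [223.6, 257.6]]
side 55 195.1090909090909 195.78181818181818 [[195.6, 195.8], [195.7, 196.6], [195.9, 197.3]]
R sil 363.0 475.0
40 upper edge [416. 363.] lower [363. 355.] centre [389. 359.]
45 upper edge [411. 362.] lower [363. 355.] centre [387. 359.]
50 upper edge [406. 362.] lower [363. 355.] centre [384. 358.]
55 upper edge [402. 361.] lower [364. 355.] centre [382. 358.]
60 upper edge [397. 360.] lower [365. 355.] centre [381. 358.]
65 upper edge [392. 360.] lower [367. 355.] centre [379. 357.]
70 upper edge [388. 359.] lower [369. 356.] centre [378. 357.]
top 74 228.2972972972973 258.4054054054054 [[232.9, 258.9], [232.3, 258.8], [232.0, 258.7]]
side 55 195.1090909090909 195.78181818181818 [[197.5, 200.2], [197.5, 200.5], [197.4, 200.9]]
```

Roll estimates: left bar about 55°, leaning to −y. Right bar about 51°, leaning to +y. I'll write the move helper and start.

```bash
cat > mv.py <<'E'
from h import *
from rig import status
JIG=np.array([.588,.0845,-.0822]); RACK=np.array([.4231,.1116,1.435])
def ori(yaw,th): # yaw of tool y in deg, tilt th about tool y
    a=np.radians(yaw);y=np.array([np.cos(a),np.sin(a),0]);z=np.array([0,0,-1.]);
    return R.from_matrix(np.c_[np.cross(y,z),y,z])*R.from_euler("y",th,degrees=True)
def jig(x,y,z): return place(JIG,np.array([[x,y,z]])*1e-3)[0]
def rack(x,y,z): return place(RACK,np.array([[x,y,z]])*1e-3)[0]
def go(*goals,start=None):
    """goal=(point, R, ahead): TCP = point + ahead*z_tool"""
    o=status.get_obs();p=o["position"];Q=R.from_quat(o["tool_rot"])
    print("t%.1f"%o["time"],"p",np.round(p,4),"w%.4f"%o["grip_width"],"f",np.round(o["ft_force"],1),"q",np.round(o["q"],2))
    for P,G,a in goals:
        T=np.array(P)+a*G.apply([0,0,1])
        print("rot",np.round((Q.inv()*G).as_rotvec(degrees=True),1).tolist(),"pos",np.round(Q.inv().apply(T-p),4).tolist(),"tcp",np.round(T,3))
E
python3 -c "
from mv import *
g=ori(-7.8,-20)
go((rack(-23,0,132),g,.010),(rack(-23,0,32),g,.010))"
```

```text
t0.1 p [0.1554 0.6047 0.2217] w0.0868 f [ 0.9  0.2 -0.5] q [ 1.14  0.53  1.43 -0.    1.18 -0.18]
rot [14.4, -16.3, 82.5] pos [-0.3852, -0.4369, 0.0998] tcp [0.42  0.085 0.123]
rot [14.4, -16.3, 82.5] pos [-0.3852, -0.4367, 0.1998] tcp [0.42  0.085 0.023]
```

arm_command(
  delta_rot=[
    [14.4,-16.3,82.5],
    [14.4,-16.3,82.5],
    [14.4,-16.3,82.5],
    [14.4,-16.3,82.5],
    [14.4,-16.3,82.5],
    [14.4,-16.3,82.5],
    [14.4,-16.3,82.5],
    [14.4,-16.3,82.5],
    [14.4,-16.3,82.5],
    [14.4,-16.3,82.5],
    [14.4,-16.3,82.5],
    [14.4,-16.3,82.5],
  ],
  delta_pos=[
    [-0.385,-0.437,0.05],
    [-0.385,-0.437,0.05],
    [-0.385,-0.437,0.05],
    [-0.385,-0.437,0.05],
    [-0.385,-0.437,0.05],
    [-0.385,-0.437,0.05],
    [-0.385,-0.437,0.05],
    [-0.385,-0.437,0.05],
    [-0.385,-0.437,0.05],
    [-0.385,-0.437,0.05],
    [-0.385,-0.437,0.05],
    [-0.385,-0.437,0.05],
  ],
  gripper=[-1,-1,-1,-1,-1,-1,-1,-1,-1,-1,-1,-1],
  grip_force=20,
)

```text
time: 1.1
position: [0.3819, 0.1595, 0.1795]
tool_rot: [0.744, 0.645, -0.13, 0.114]
ft_force: [0.4, 1.3, 0.4]
grip_width: 0.0872
grip_force: 0.0
```

```bash
python3 -c "
from mv import *
g=ori(-7.8,-20)
go((rack(-23,0,132),g,.010),(rack(-23,0,32),g,.010))"
```

```text
t1.1 p [0.3819 0.1595 0.1795] w0.0872 f [0.4 1.3 0.4] q [ 0.35  0.42  1.86 -0.36  1.05  0.7 ]
rot [0.0, -0.0, -0.3] pos [-0.0445, 0.0476, 0.0768] tcp [0.42  0.085 0.123]
rot [0.0, -0.0, -0.3] pos [-0.0103, 0.0474, 0.1708] tcp [0.42  0.085 0.023]
```

arm_command(
  delta_rot=[
    [0,0,-0.3],
    [0,0,-0.3],
    [0,0,-0.3],
    [0,0,-0.3],
    [0,0,-0.3],
    [0,0,-0.3],
    [0,0,-0.3],
    [0,0,-0.3],
    [0,0,-0.3],
    [0,0,-0.3],
    [0,0,-0.3],
  ],
  delta_pos=[
    [-0.0445,0.0475,0.077],
    [-0.0445,0.0475,0.077],
    [-0.0445,0.0475,0.077],
    [-0.0445,0.0475,0.077],
    [-0.034,0.0475,0.105],
    [-0.024,0.0475,0.133],
    [-0.0105,0.0475,0.17],
    [-0.0105,0.0475,0.17],
    [-0.0105,0.0475,0.17],
    [-0.0105,0.0475,0.17],
    [-0.0105,0.0475,0.17],
  ],
  gripper=[-1,-1,-1,-1,-1,-1,-1,-1,-1,-1,-1],
)

```text
time: 2.02
position: [0.421, 0.0883, 0.0262]
tool_rot: [0.741, 0.649, -0.128, 0.115]
ft_force: [0.4, -0.1, -0.3]
grip_width: 0.0865
grip_force: 0.0
```

```bash
python3 - <<'E'
from mv import *
from rig import viewer
g=ori(-7.8,-20)
go((rack(-23,0,32),g,.010))
ims=[]
for n,(x0,y0,w,h) in(("top",(195,225,70,60)),("side",(165,160,70,60))):
    c=viewer.camera(n)["pixels"];ims.append(cv2.resize(c[y0:y0+h,x0:x0+w],None,fx=5.7,fy=5.7,interpolation=cv2.INTER_CUBIC))
cv2.imwrite("pics/g1.png",np.hstack(ims))
E
```

```text
t2.0 p [0.421  0.0883 0.0262] w0.0865 f [ 0.4 -0.1 -0.3] q [ 0.18  0.72  1.96 -0.57  0.64  0.8 ]
rot [0.4, -0.2, 0.2] pos [-0.0016, -0.0011, 0.0044] tcp [0.42  0.085 0.023]
```

View pics/g1.png

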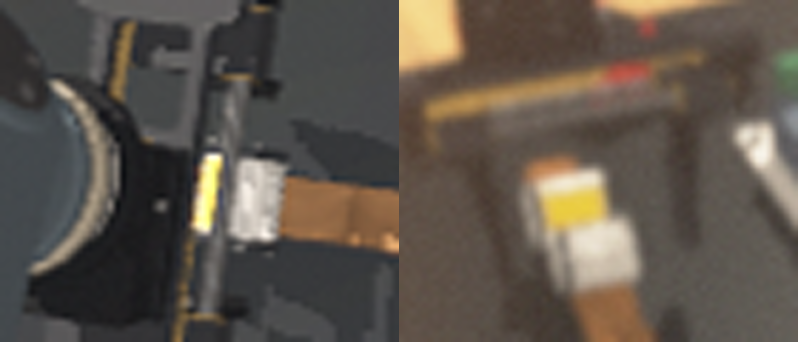

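The fingers straddle the right bar, about 240–270 across in the left crop. I'll settle into place and close.

arm_command(
  delta_rot=[
    [0.4,-0.2,0.2],
    [0.4,-0.2,0.2],
    [0.4,-0.2,0.2],
    [0.4,-0.2,0.2],
    [0.4,-0.2,0.2],
    [0.4,-0.2,0.2],
    [0.4,-0.2,0.2],
    [0.4,-0.2,0.2],
    [0.4,-0.2,0.2],
    [0.4,-0.2,0.2],
  ],
  delta_pos=[
    [-0.0015,-0.001,0.004],
    [-0.0015,-0.001,0.004],
    [-0.0015,-0.001,0.004],
    [-0.0015,-0.001,0.004],
    [-0.0015,-0.001,0.004],
    [-0.0015,-0.001,0.004],
    [-0.0015,-0.001,0.004],
    [-0.0015,-0.001,0.004],
    [-0.0015,-0.001,0.004],
    [-0.0015,-0.001,0.004],
  ],
  gripper=[-1,-1,0.5,0.5,0.5,0.5,0.5,0.5,0.5,0.5],
  grip_force=20,
)

```text
time: 2.95
position: [0.4183, 0.085, 0.0202]
tool_rot: [0.742, 0.647, -0.133, 0.113]
ft_force: [1.3, 0.3, -0.2]
grip_width: 0.0437
grip_force: 20.0
```

```bash
python3 -c "
from mv import *
g=ori(-7.8,-20)
go((rack(-23,0,32),g,.010),(rack(-23,0,132),g,.010),(jig(0,-20,120),ori(-94.7,31),.010),(jig(0,-20,120),ori(85.3,31),.010))"
```

```text
t3.0 p [0.4183 0.085  0.0202] w0.0437 f [ 1.3  0.3 -0.2] q [ 0.17  0.74  1.96 -0.57  0.64  0.81]
rot [-0.3, 0.1, 0.1] pos [-0.0003, 0.0012, -0.0024] tcp [0.42  0.085 0.023]
rot [-0.3, 0.1, 0.1] pos [-0.0346, 0.0006, -0.0963] tcp [0.42  0.085 0.123]
rot [-8.8, 40.9, 88.9] pos [-0.0289, 0.1739, -0.0876] tcp [0.591 0.064 0.111]
rot [8.8, 38.8, -95.2] pos [-0.0294, 0.1636, -0.0874] tcp [0.581 0.065 0.111]
```

arm_command(
  delta_rot=[
    [0,0,0],
    [0,0,0],
    [0,0,0],
    [-8.8,40.9,88.9],
    [-8.8,40.9,88.9],
    [-8.8,40.9,88.9],
    [-8.8,40.9,88.9],
    [-8.8,40.9,88.9],
    [-8.8,40.9,88.9],
    [-8.8,40.9,88.9],
    [-8.8,40.9,88.9],
    [-8.8,40.9,88.9],
  ],
  delta_pos=[
    [-0.012,0,-0.034],
    [-0.025,0,-0.068],
    [-0.035,0,-0.096],
    [-0.029,0.174,-0.088],
    [-0.029,0.174,-0.088],
    [-0.029,0.174,-0.088],
    [-0.029,0.174,-0.088],
    [-0.029,0.174,-0.088],
    [-0.029,0.174,-0.088],
    [-0.029,0.174,-0.088],
    [-0.029,0.174,-0.088],
    [-0.029,0.174,-0.088],
  ],
  gripper=[0.5,0.5,0.5,0.5,0.5,0.5,0.5,0.5,0.5,0.5,0.5,0.5],
)

```text
time: 3.95
position: [0.5911, 0.0637, 0.1117]
tool_rot: [0.965, 0.218, 0.138, 0.051]
ft_force: [0.2, 0.4, -0.3]
grip_width: 0.044
grip_force: 20.0
```

```bash
python3 -c "
from mv import *
g=ori(-94.7,31)
go((jig(0,-20,120),g,.0125))"
```

```text
t4.0 p [0.5911 0.0637 0.1117] w0.0440 f [ 0.2  0.4 -0.3] q [-0.07  0.57  1.83 -0.04  0.45  1.09]
rot [-2.9, 14.0, 30.2] pos [0.001, -0.0, 0.0028] tcp [0.593 0.064 0.109]
```

arm_command(
  delta_rot=[
    [-2.9,14,30.2],
    [-2.9,14,30.2],
    [-2.9,14,30.2],
    [-2.9,14,30.2],
    [-2.9,14,30.2],
    [-2.9,14,30.2],
    [-2.9,14,30.2],
  ],
  delta_pos=[
    [0.001,0,0.003],
    [0.001,0,0.003],
    [0.001,0,0.003],
    [0.001,0,0.003],
    [0.001,0,0.003],
    [0.001,0,0.003],
    [0.001,0,0.003],
  ],
  gripper=[0.5,0.5,0.5,0.5,0.5,0.5,0.5],
)

```text
time: 4.53
position: [0.5924, 0.0646, 0.1087]
tool_rot: [0.964, -0.035, 0.265, 0.011]
ft_force: [-0.2, -0.5, -0.7]
grip_width: 0.0441
grip_force: 20.0
```

```bash
python3 - <<'E'
from mv import *
from rig import viewer
g=ori(-94.7,31)
go((jig(0,-20,120),g,.0125),(jig(0,-20,52),g,.0125))
ims=[]
for n,(x0,y0,w,h) in(("top",(210,150,90,80)),("side",(215,130,90,80))):
    c=viewer.camera(n)["pixels"];ims.append(cv2.resize(c[y0:y0+h,x0:x0+w],None,fx=4.4,fy=4.4,interpolation=cv2.INTER_CUBIC))
cv2.imwrite("pics/g2.png",np.hstack(ims))
E
```

```text
t4.5 p [0.5924 0.0646 0.1087] w0.0441 f [-0.2 -0.5 -0.7] q [-0.08  0.58  2.01  0.02  0.01  1.55]
rot [-0.1, 0.2, 0.5] pos [0.0007, 0.0005, -0.0003] tcp [0.593 0.064 0.109]
rot [-0.1, 0.2, 0.5] pos [-0.0341, 0.0003, 0.0581] tcp [0.593 0.064 0.041]
```

View pics/g2.png

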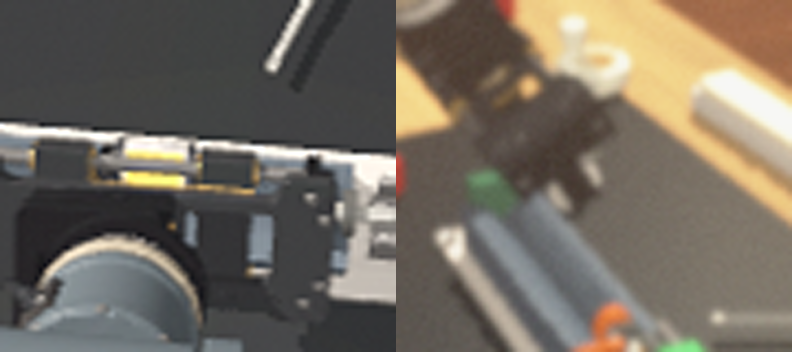

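Joint 5 is at its limit when leaning inward. I'll turn 180° about the vertical so the tool leans outward instead.

```bash
python3 -c "
from mv import *
P=jig(0,-20,140)
go((P,ori(-94.7,0),.0125),(P,ori(-4.7,0),.0125),(P,ori(84.0,0),.0125))"
```

```text
t4.6 p [0.5941 0.0644 0.1096] w0.0439 f [-0.4  0.3 -2.4] q [-0.08  0.58  2.01  0.02  0.01  1.55]
rot [0.0, -31.0, 0.5] pos [0.0026, 0.0004, -0.0193] tcp [0.586 0.065 0.128]
rot [24.3, -24.2, -87.1] pos [0.0026, 0.0004, -0.0193] tcp [0.586 0.065 0.128]
rot [47.6, -0.5, -171.8] pos [0.0026, 0.0004, -0.0193] tcp [0.586 0.065 0.128]
```

arm_command(
  delta_rot=[
    [0,-31,0.5],
    [0,-31,0.5],
    [0,-31,0.5],
    [0,-31,0.5],
    [0,-31,0.5],
    [24.3,-24.2,-87.1],
    [24.3,-24.2,-87.1],
    [24.3,-24.2,-87.1],
    [24.3,-24.2,-87.1],
    [24.3,-24.2,-87.1],
    [24.3,-24.2,-87.1],
    [24.3,-24.2,-87.1],
  ],
  delta_pos=[
    [0.003,0,-0.019],
    [0.003,0,-0.019],
    [0.003,0,-0.019],
    [0.003,0,-0.019],
    [0.003,0,-0.019],
    [0.003,0,-0.019],
    [0.003,0,-0.019],
    [0.003,0,-0.019],
    [0.003,0,-0.019],
    [0.003,0,-0.019],
    [0.003,0,-0.019],
    [0.003,0,-0.019],
  ],
  gripper=[0.5,0.5,0.5,0.5,0.5,0.5,0.5,0.5,0.5,0.5,0.5,0.5],
)

```text
time: 5.63
position: [0.5871, 0.0651, 0.1276]
tool_rot: [0.921, 0.389, 0.002, -0.001]
ft_force: [-0.2, 1.2, -0.7]
grip_width: 0.044
grip_force: 20.0
```

```bash
python3 -c "
from mv import *
P=jig(0,-20,120)
go((P,ori(35.3,15),.0125),(P,ori(85.3,31),.0125))"
```

```text
t5.6 p [0.5871 0.0651 0.1276] w0.0440 f [-0.2  1.2 -0.7] q [-0.08  0.6   1.61  0.    0.93  0.69]
rot [10.6, 12.3, -79.0] pos [-0.0004, -0.0033, 0.0197] tcp [0.584 0.067 0.108]
rot [35.1, 16.3, -125.6] pos [-0.0051, -0.0051, 0.0183] tcp [0.58  0.065 0.109]
```

arm_command(
  delta_rot=[
    [10.6,12.3,-79],
    [10.6,12.3,-79],
    [10.6,12.3,-79],
    [10.6,12.3,-79],
    [10.6,12.3,-79],
    [10.6,12.3,-79],
    [10.6,12.3,-79],
    [10.6,12.3,-79],
    [10.6,12.3,-79],
    [10.6,12.3,-79],
    [10.6,12.3,-79],
    [35.1,16.3,-125.6],
  ],
  delta_pos=[
    [0,-0.003,0],
    [0,-0.003,0],
    [0,-0.003,0],
    [0,-0.003,0],
    [0,-0.003,0],
    [0,-0.003,0],
    [0,-0.003,0],
    [0,-0.003,0],
    [0,-0.003,0],
    [0,-0.003,0],
    [0,-0.003,0],
    [-0.005,-0.005,0],
  ],
  gripper=[0.5,0.5,0.5,0.5,0.5,0.5,0.5,0.5,0.5,0.5,0.5,0.5],
)

```text
time: 6.63
position: [0.5797, 0.0649, 0.1279]
tool_rot: [0.417, 0.897, 0.054, -0.136]
ft_force: [0.0, 0.2, -0.7]
grip_width: 0.0438
grip_force: 20.0
```

```bash
python3 -c "
from mv import *
P=jig(0,-20,120)
go((P,ori(85.3,31),.0125))"
```

```text
t6.6 p [0.5797 0.0649 0.1279] w0.0438 f [ 0.   0.2 -0.7] q [-0.17  0.68  1.48  0.18  1.23 -0.96]
rot [17.5, 13.0, -41.6] pos [-0.0054, 0.0006, 0.0178] tcp [0.58  0.065 0.109]
```

arm_command(
  delta_rot=[
    [17.5,13,-41.6],
    [17.5,13,-41.6],
    [17.5,13,-41.6],
    [17.5,13,-41.6],
    [17.5,13,-41.6],
    [17.5,13,-41.6],
    [17.5,13,-41.6],
    [17.5,13,-41.6],
  ],
  delta_pos=[
    [-0.005,0,0.018],
    [-0.005,0,0.018],
    [-0.005,0,0.018],
    [-0.005,0,0.018],
    [-0.005,0,0.018],
    [-0.005,0,0.018],
    [-0.005,0,0.018],
    [-0.005,0,0.018],
  ],
  gripper=[0.5,0.5,0.5,0.5,0.5,0.5,0.5,0.5],
)

```text
time: 7.3
position: [0.5799, 0.0663, 0.1077]
tool_rot: [0.041, 0.963, 0.011, -0.267]
ft_force: [0.1, 0.7, -1.4]
grip_width: 0.0437
grip_force: 20.0
```

```bash
python3 - <<'E'
from mv import *
from rig import viewer
g=ori(85.3,31)
go((jig(0,-20,120),g,.0125),(jig(0,-20,51),g,.0125))
for n in("top","side"):
    c=viewer.camera(n);np.savez(n+"1.npz",**c)
    x,y=proj(c,jig(0,-20,120))[0].astype(int);w=45;print(n,x,y)
    im=cv2.resize(c["pixels"][y-w:y+w,x-w:x+w],None,fx=4.4,fy=4.4,interpolation=cv2.INTER_CUBIC)
    out=im if n=="top" else np.hstack([out,im])
cv2.imwrite("pics/g3.png",out)
E
```

```text
t7.3 p [0.5799 0.0663 0.1077] w0.0437 f [ 0.1  0.7 -1.4] q [-0.08  0.86  1.22  0.    1.6  -1.56]
rot [0.0, -0.0, -0.2] pos [0.0007, -0.0012, -0.0014] tcp [0.58  0.065 0.109]
rot [0.0, -0.0, -0.2] pos [-0.0348, -0.0011, 0.0577] tcp [0.58  0.065 0.04 ]
top 245 188
side 251 169
```

View pics/g3.png

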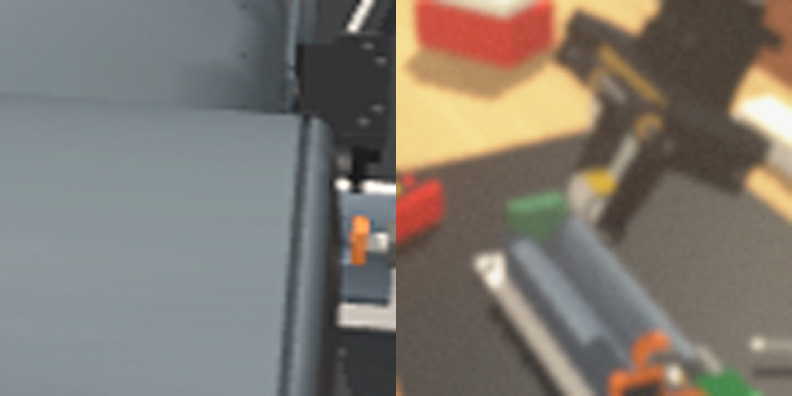

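Side view: the bar's yellow faces up, with the tool leaning outward. I'll lower it.

arm_command(
  delta_rot=[
    [0,0,-0.2],
    [0,0,-0.2],
    [0,0,-0.2],
    [0,0,-0.2],
    [0,0,-0.2],
    [0,0,-0.2],
    [0,0,-0.2],
    [0,0,-0.2],
  ],
  delta_pos=[
    [-0.009,-0.001,0.015],
    [-0.017,-0.001,0.03],
    [-0.026,-0.001,0.044],
    [-0.031,-0.001,0.051],
    [-0.034,-0.001,0.056],
    [-0.035,-0.001,0.058],
    [-0.035,-0.001,0.058],
    [-0.035,-0.001,0.058],
  ],
  gripper=[0.5,0.5,0.5,0.5,0.5,0.5,0.5,0.5],
)

```text
time: 8.07
position: [0.5787, 0.0637, 0.0412]
tool_rot: [0.042, 0.963, 0.011, -0.267]
ft_force: [0.1, -0.4, -0.4]
grip_width: 0.0443
grip_force: 20.0
```

```bash
python3 - <<'E'
from mv import *
g=ori(85.3,31)
go((jig(0,-20,48),g,.0125))
E
```

```text
t8.1 p [0.5787 0.0637 0.0412] w0.0443 f [ 0.1 -0.4 -0.4] q [-0.08  0.94  1.25  0.    1.5  -1.57]
rot [0.0, -0.1, -0.3] pos [-0.003, 0.0015, 0.0028] tcp [0.58  0.065 0.037]
```

arm_command(
  delta_rot=[
    [0,0,0],
    [0,0,0],
    [0,0,0],
    [0,0,0],
  ],
  delta_pos=[
    [-0.001,0,0.001],
    [-0.002,0,0.002],
    [-0.003,0,0.003],
    [-0.003,0,0.003],
  ],
  gripper=[0.5,0.5,0.5,0.5],
)

```text
time: 8.4
position: [0.5787, 0.0638, 0.0384]
tool_rot: [0.042, 0.962, 0.011, -0.269]
ft_force: [-1.8, -0.3, 6.4]
grip_width: 0.0438
grip_force: 20.0
```

```bash
python3 - <<'E'
from mv import *
g=ori(85.3,31)
go((jig(0,-20,48),g,.0125))
E
```

```text
t8.4 p [0.5787 0.0638 0.0384] w0.0438 f [-1.8 -0.3  6.4] q [-0.08  0.94  1.24  0.    1.5  -1.57]
rot [0.0, -0.2, -0.3] pos [-0.0015, 0.0014, 0.0004] tcp [0.58  0.065 0.037]
```

Seated at 6 N contact. I'll release and back out along the tool axis.

arm_command(
  delta_rot=[
    [0,0,0],
    [0,0,0],
    [0,0,0],
    [0,0,0],
    [0,0,0],
    [0,0,0],
    [0,0,0],
    [0,0,0],
    [0,0,0],
    [0,0,0],
  ],
  delta_pos=[
    [0,0,0],
    [0,0,0],
    [0,0,0],
    [0,0,0],
    [0,0,-0.02],
    [0,0,-0.05],
    [0,0,-0.09],
    [0,0,-0.13],
    [0,0,-0.16],
    [0,0,-0.16],
  ],
  gripper=[-0.38,-0.38,-0.38,-0.38,-0.38,-0.38,-0.38,-1,-1,-1],
)

```text
time: 9.23
position: [0.6675, 0.0561, 0.1797]
tool_rot: [0.042, 0.964, 0.01, -0.261]
ft_force: [-0.2, -0.4, 1.1]
grip_width: 0.0728
grip_force: 0.0
```

```bash
python3 - <<'E'
from mv import *
go((rack(23,0,140),ori(-7.8,25),.010),(rack(23,0,32),ori(-7.8,25),.010))
E
```

```text
t9.2 p [0.6675 0.0561 0.1797] w0.0728 f [-0.2 -0.4  1.1] q [-0.08  0.89  0.9   0.    1.87 -1.57]
rot [-43.1, -3.9, 82.2] pos [0.189, 0.0614, 0.1663] tcp [0.427 0.139 0.131]
rot [-43.1, -3.9, 82.2] pos [0.1346, 0.0616, 0.2597] tcp [0.427 0.139 0.023]
```

arm_command(
  delta_rot=[
    [-43.1,-3.9,82.2],
    [-43.1,-3.9,82.2],
    [-43.1,-3.9,82.2],
    [-43.1,-3.9,82.2],
    [-43.1,-3.9,82.2],
    [-43.1,-3.9,82.2],
    [-43.1,-3.9,82.2],
    [-43.1,-3.9,82.2],
    [-43.1,-3.9,82.2],
    [-43.1,-3.9,82.2],
    [-43.1,-3.9,82.2],
    [-43.1,-3.9,82.2],
  ],
  delta_pos=[
    [0.189,0.061,0.166],
    [0.189,0.061,0.166],
    [0.189,0.061,0.166],
    [0.189,0.061,0.166],
    [0.189,0.061,0.166],
    [0.189,0.061,0.166],
    [0.189,0.061,0.166],
    [0.189,0.061,0.166],
    [0.189,0.061,0.166],
    [0.189,0.061,0.166],
    [0.189,0.061,0.166],
    [0.189,0.061,0.166],
  ],
  gripper=[-1,-1,-1,-1,-1,-1,-1,-1,-1,-1,-1,-1],
)

```text
time: 10.23
position: [0.4199, 0.1386, 0.1287]
tool_rot: [0.699, 0.681, 0.149, -0.161]
ft_force: [-1.0, 0.4, 0.4]
grip_width: 0.0871
grip_force: 0.0
```

```bash
python3 - <<'E'
from mv import *
from rig import viewer
go((rack(23,0,140),ori(-7.8,25),.010),(rack(23,0,32),ori(-7.8,25),.010))
for n in("top","side"):
    c=viewer.camera(n);np.savez(n+"2.npz",**c)
    x,y=proj(c,jig(0,-20,60))[0].astype(int);w=20;print(n,x,y)
    im=cv2.resize(c["pixels"][y-w:y+w,x-w:x+w],None,fx=10,fy=10,interpolation=cv2.INTER_CUBIC)
    out=im if n=="top" else np.hstack([out,im])
cv2.imwrite("pics/b1.png",out)
E
```

```text
t10.2 p [0.4199 0.1386 0.1287] w0.0871 f [-1.   0.4  0.4] q [-0.25  0.49  2.04  0.6   0.83 -0.68]
rot [-3.9, -0.3, 5.4] pos [0.0011, 0.0069, -0.0021] tcp [0.427 0.139 0.131]
rot [-3.9, -0.3, 5.4] pos [-0.0451, 0.0092, 0.0955] tcp [0.427 0.139 0.023]
top 246 193
side 251 186
```

View pics/b1.png

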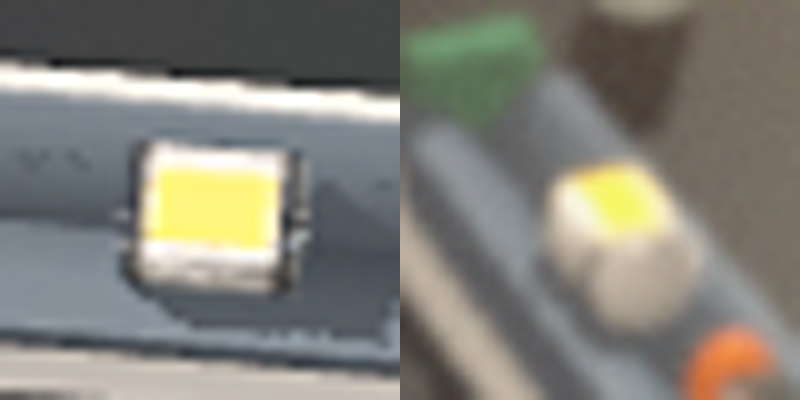

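Bar one lies in the groove with yellow up, roughly centred. I'll take averaged cross-section profiles to check its roll and refine the left bar's roll.

```bash
cat > roll.py <<'E'
from mv import *
def prof(c,cen,ax,lat,name,hl=14):
    """profile across bar: cen axis point, ax unit axis, lat unit lateral; sampled in plane through axis top"""
    cen,ax,lat=map(np.array,(cen,ax,lat))
    ss=np.arange(-24,24.1,1)
    P=np.array([[cen+lat*s*1e-3+ax*a*1e-3 for a in np.linspace(-hl,hl,15)] for s in ss])
    uv=proj(c,P.reshape(-1,3)).astype(np.float32).reshape(len(ss),15,2)
    v=cv2.remap(c["pixels"],uv[...,0],uv[...,1],cv2.INTER_LINEAR).astype(float).mean(1)
    print(name);print(" ".join(f"{int(s)}:{int(b)}/{int(r)}" for s,(b,g,r) in zip(ss,v)))
def model(c,cen,lat,al):
    """lateral sample positions (in plane through cen normal up) of patch edges for half width h and silhouettes"""
    o=c["pose"][:3,3]; lat=np.array(lat);out=[]
    def s(p): # intersect ray o->p with z=cen z plane
        k=(cen[2]-o[2])/(p[2]-o[2]);return float((o+k*(p-o)-cen)@lat*1e3)
    P=lambda a,h:cen+1e-3*(lat*(13.5*np.sin(a)+h*np.cos(a))+np.array([0,0,1])*(13.5*np.cos(a)-h*np.sin(a)))
    sil=[s(cen+18e-3*(lat*np.sin(b)+np.array([0,0,1])*np.cos(b))) for b in np.linspace(-2.2,2.2,90)]
    a=np.radians(al)
    return "al%d edges12 %.1f %.1f  edges10 %.1f %.1f sil %.1f %.1f"%(al,s(P(a,-12)),s(P(a,12)),s(P(a,-10)),s(P(a,10)),min(sil),max(sil))
E
python3 - <<'E'
from roll import *
jl=np.r_[place([0,0,JIG[2]],[[1,0,0]])[0]];jy=place([0,0,JIG[2]],[[0,1,0]])[0]
rl=place([0,0,RACK[2]],[[1,0,0]])[0];ry=place([0,0,RACK[2]],[[0,1,0]])[0]
c=load("top2.npz");cen=jig(0,-21,48);prof(c,cen,jy,jl,"placed");[print(model(c,cen,jl,a)) for a in(-8,0,8)]
c=load("top0.npz")
cen=rack(23,0,32);prof(c,cen,ry,-rl,"L");[print(model(c,cen,-rl,a)) for a in(45,50,55,60)]
cen=rack(-23,0,32);prof(c,cen,ry,rl,"R");[print(model(c,cen,rl,a)) for a in(45,50,55)]
E
```

```text
placed
-24:101/86 -23:99/85 -22:99/86 -21:102/93 -20:111/108 -19:125/130 -18:143/154 -17:156/171 -16:164/181 -15:168/185 -14:177/193 -13:190/206 -12:207/223 -11:223/238 -10:230/249 -9:219/253 -8:193/254 -7:160/254 -6:138/254 -5:131/254 -4:132/254 -3:133/254 -2:134/254 -1:134/254 0:134/254 1:134/254 2:133/254 3:132/254 4:131/254 5:131/254 6:130/254 7:129/254 8:131/254 9:139/255 10:154/254 11:178/254 12:206/254 13:228/254 14:236/252 15:231/246 16:215/230 17:189/196 18:160/156 19:141/127 20:136/117 21:138/118 22:140/121 23:142/123 24:144/125
al-8 edges12 -11.8 12.9  edges10 -9.8 10.8 sil -18.2 18.3
al0 edges12 -9.8 14.6  edges10 -7.7 12.6 sil -18.2 18.3
al8 edges12 -7.5 16.0  edges10 -5.5 14.1 sil -18.2 18.3
L
-24:97/189 -23:94/188 -22:97/189 -21:112/194 -20:141/204 -19:173/217 -18:202/232 -17:225/241 -16:240/247 -15:246/249 -14:248/250 -13:248/250 -12:248/251 -11:248/251 -10:248/251 -9:246/250 -8:244/250 -7:241/249 -6:239/248 -5:238/247 -4:237/247 -3:234/247 -2:230/243 -1:219/234 0:200/219 1:170/200 2:143/190 3:119/190 4:99/194 5:86/192 6:78/187 7:76/185 8:77/185 9:77/185 10:77/185 11:
[... 360 characters left out ...]
R
-24:69/137 -23:68/136 -22:67/135 -21:67/134 -20:71/134 -19:84/136 -18:105/141 -17:127/151 -16:146/164 -15:160/176 -14:170/186 -13:178/194 -12:182/199 -11:182/199 -10:182/199 -9:185/202 -8:189/206 -7:193/211 -6:200/218 -5:206/224 -4:213/230 -3:219/236 -2:225/242 -1:230/246 0:235/250 1:240/253 2:243/254 3:238/254 4:224/254 5:203/254 6:181/254 7:159/255 8:144/255 9:138/255 10:138/255 11:139/254 12:140/254 13:140/254 14:143/254 15:152/254 16:162/253 17:163/248 18:150/234 19:130/208 20:108/177 21:85/150 22:70/136 23:66/133 24:66/134
al45 edges12 2.4 18.1  edges10 3.7 16.8 sil -18.0 18.1
al50 edges12 4.0 18.0  edges10 5.2 16.9 sil -18.0 18.1
al55 edges12 5.5 17.8  edges10 6.6 16.8 sil -18.0 18.1
```

The placed bar's roll error is about 1–2°. The left bar's roll is about 49°. Now I'll grasp it.

arm_command(
  delta_rot=[
    [-3.9,-0.3,5.4],
    [-3.9,-0.3,5.4],
    [-3.9,-0.3,5.4],
    [-3.9,-0.3,5.4],
    [-3.9,-0.3,5.4],
    [-3.9,-0.3,5.4],
    [-3.9,-0.3,5.4],
    [-3.9,-0.3,5.4],
    [-3.9,-0.3,5.4],
  ],
  delta_pos=[
    [0.001,0.007,-0.002],
    [0.001,0.007,-0.002],
    [-0.01,0.0075,0.02],
    [-0.022,0.008,0.045],
    [-0.032,0.0085,0.068],
    [-0.041,0.009,0.087],
    [-0.045,0.009,0.0955],
    [-0.045,0.009,0.0955],
    [-0.045,0.009,0.0955],
  ],
  gripper=[-1,-1,-1,-1,-1,-1,-1,-1,-1],
)

```text
time: 11.08
position: [0.4273, 0.1395, 0.0226]
tool_rot: [0.732, 0.646, 0.163, -0.144]
ft_force: [0.1, -1.0, 0.6]
grip_width: 0.0872
grip_force: 0.0
```

```bash
python3 - <<'E'
from mv import *
go((rack(23,0,32),ori(-7.8,25),.010))
E
```

```text
t11.1 p [0.4273 0.1395 0.0226] w0.0872 f [ 0.1 -1.   0.6] q [-0.25  0.74  2.12  0.95  0.54 -1.01]
rot [-0.3, -0.1, 0.5] pos [-0.0007, -0.0004, -0.0007] tcp [0.427 0.139 0.023]
```

arm_command(
  delta_rot=[
    [0,0,0],
    [0,0,0],
    [0,0,0],
    [0,0,0],
    [0,0,0],
    [0,0,0],
    [0,0,0],
    [0,0,0],
    [0,0,0],
    [0,0,0],
    [0,0,0],
    [0,0,0],
  ],
  delta_pos=[
    [0,0,0],
    [0,0,0],
    [0,0,0],
    [0,0,0],
    [0,0,0],
    [0,0,0],
    [0,0,0],
    [0.006,0,-0.012],
    [0.017,0,-0.037],
    [0.034,0,-0.072],
    [0.05,0,-0.108],
    [0.05,0,-0.108],
  ],
  gripper=[0.5,0.5,0.5,0.5,0.5,0.5,0.5,0.5,0.5,0.5,0.5,0.5],
)

```text
time: 12.08
position: [0.4296, 0.1385, 0.1474]
tool_rot: [0.732, 0.646, 0.166, -0.139]
ft_force: [0.7, -0.0, -1.0]
grip_width: 0.0436
grip_force: 20.0
```

```bash
python3 - <<'E'
from mv import *
P=jig(0,58,125)
go((P,ori(-50,0),.0105),(P,ori(-94.7,-24),.0105))
E
```

```text
t12.1 p [0.4296 0.1385 0.1474] w0.0436 f [ 0.7 -0.  -1. ] q [-0.25  0.44  2.06  0.63  0.79 -0.6 ]
rot [-8.7, -24.1, 42.1] pos [0.0076, 0.1609, 0.0419] tcp [0.593 0.142 0.114]
rot [-0.2, -39.4, 89.7] pos [0.0079, 0.1567, 0.0409] tcp [0.589 0.143 0.115]
```

arm_command(
  delta_rot=[
    [-8.7,-24.1,42.1],
    [-8.7,-24.1,42.1],
    [-8.7,-24.1,42.1],
    [-8.7,-24.1,42.1],
    [-8.7,-24.1,42.1],
    [-8.7,-24.1,42.1],
    [-0.2,-39.4,89.7],
    [-0.2,-39.4,89.7],
    [-0.2,-39.4,89.7],
    [-0.2,-39.4,89.7],
    [-0.2,-39.4,89.7],
    [-0.2,-39.4,89.7],
  ],
  delta_pos=[
    [0.008,0.04,0],
    [0.008,0.08,0],
    [0.008,0.12,0.01],
    [0.008,0.157,0.02],
    [0.008,0.157,0.04],
    [0.008,0.157,0.04],
    [0.008,0.157,0.04],
    [0.008,0.157,0.04],
    [0.008,0.157,0.04],
    [0.008,0.157,0.04],
    [0.008,0.157,0.04],
    [0.008,0.157,0.04],
  ],
  gripper=[0.5,0.5,0.5,0.5,0.5,0.5,0.5,0.5,0.5,0.5,0.5,0.5],
)

```text
time: 13.08
position: [0.5849, 0.1433, 0.1084]
tool_rot: [0.982, 0.135, -0.128, -0.025]
ft_force: [-0.7, -0.0, -1.6]
grip_width: 0.0437
grip_force: 20.0
```

```bash
python3 - <<'E'
from mv import *
g=ori(-94.7,-24)
go((jig(0,52,110),g,.0105),(jig(0,52,50),g,.0105))
E
```

```text
t13.1 p [0.5849 0.1433 0.1084] w0.0437 f [-0.7 -0.  -1.6] q [0.04 0.74 1.39 0.03 1.27 1.33]
rot [2.0, -8.8, 20.2] pos [0.0031, 0.0078, 0.0068] tcp [0.588 0.137 0.1  ]
rot [2.0, -8.8, 20.2] pos [0.0178, 0.0129, 0.0647] tcp [0.588 0.137 0.04 ]
```

arm_command(
  delta_rot=[
    [2,-8.8,20.2],
    [2,-8.8,20.2],
    [2,-8.8,20.2],
    [2,-8.8,20.2],
    [2,-8.8,20.2],
    [2,-8.8,20.2],
    [2,-8.8,20.2],
    [2,-8.8,20.2],
    [2,-8.8,20.2],
    [2,-8.8,20.2],
    [2,-8.8,20.2],
  ],
  delta_pos=[
    [0.003,0.008,0.007],
    [0.003,0.008,0.007],
    [0.003,0.008,0.007],
    [0.003,0.008,0.007],
    [0.007,0.009,0.023],
    [0.011,0.01,0.038],
    [0.014,0.012,0.05],
    [0.016,0.012,0.058],
    [0.018,0.013,0.0645],
    [0.018,0.013,0.0645],
    [0.018,0.013,0.0645],
  ],
  gripper=[0.5,0.5,0.5,0.5,0.5,0.5,0.5,0.5,0.5,0.5,0.5],
)

```text
time: 14.0
position: [0.5903, 0.136, 0.0416]
tool_rot: [0.978, -0.037, -0.204, -0.009]
ft_force: [1.6, -0.5, -0.4]
grip_width: 0.0437
grip_force: 20.0
```

```bash
python3 - <<'E'
from mv import *
g=ori(-94.7,-24)
go((jig(0,52,48),g,.0105))
E
```

```text
t14.0 p [0.5903 0.136  0.0416] w0.0437 f [ 1.6 -0.5 -0.4] q [0.02 0.9  1.29 0.04 1.37 1.65]
rot [-0.0, -0.4, 0.3] pos [-0.0009, -0.0005, 0.0038] tcp [0.588 0.137 0.038]
```

arm_command(
  delta_rot=[
    [0,-0.4,0],
    [0,-0.4,0],
    [0,-0.4,0],
    [0,-0.4,0],
  ],
  delta_pos=[
    [0,0,0.001],
    [-0.001,0,0.002],
    [-0.001,0,0.003],
    [-0.001,0,0.0035],
  ],
  gripper=[0.5,0.5,0.5,0.5],
)

```text
time: 14.33
position: [0.5903, 0.136, 0.0413]
tool_rot: [0.978, -0.038, -0.206, -0.01]
ft_force: [4.9, -2.1, 11.2]
grip_width: 0.0438
grip_force: 20.0
```

```bash
python3 - <<'E'
from mv import *
g=ori(-94.7,-24)
go((jig(0,52,48),g,.0105))
E
```

```text
t14.3 p [0.5903 0.136  0.0413] w0.0438 f [ 4.9 -2.1 11.2] q [0.02 0.9  1.28 0.04 1.37 1.65]
rot [-0.1, -0.3, 0.3] pos [-0.001, -0.0005, 0.0036] tcp [0.588 0.137 0.038]
```

Contact on the −x wall while still about 3 mm high. I'll shift +x.

arm_command(
  delta_rot=[
    [0,0,0],
    [0,0,0],
    [0,0,0],
    [0,0,0],
  ],
  delta_pos=[
    [0.001,0,0],
    [0.002,0,-0.001],
    [0.003,0,-0.001],
    [0.003,0,-0.001],
  ],
  gripper=[0.5,0.5,0.5,0.5],
)

```text
time: 14.67
position: [0.5914, 0.136, 0.0403]
tool_rot: [0.977, -0.038, -0.208, -0.01]
ft_force: [1.8, -0.6, 7.6]
grip_width: 0.0438
grip_force: 20.0
```

```bash
python3 - <<'E'
from mv import *
g=ori(-94.7,-24)
go((jig(0,52,48),g,.0105))
E
```

```text
t14.7 p [0.5914 0.136  0.0403] w0.0438 f [ 1.8 -0.6  7.6] q [0.02 0.9  1.28 0.04 1.38 1.65]
rot [-0.1, 0.0, 0.3] pos [-0.0024, -0.0004, 0.0031] tcp [0.588 0.137 0.038]
```

arm_command(
  delta_rot=[
    [0,0,0],
    [0,0,0],
    [0,0,0],
  ],
  delta_pos=[
    [0.001,0,0],
    [0.002,0,0],
    [0.002,0,0],
  ],
  gripper=[0.5,0.5,0.5],
)

```text
time: 14.92
position: [0.5917, 0.136, 0.04]
tool_rot: [0.977, -0.038, -0.21, -0.01]
ft_force: [-1.0, -0.0, 10.1]
grip_width: 0.0435
grip_force: 20.0
```

```bash
python3 - <<'E'
from mv import *
g=ori(-94.7,-24)
go((jig(0,52,48),g,.0105))
E
```

```text
t14.9 p [0.5917 0.136  0.04  ] w0.0435 f [-1.  -0.  10.1] q [0.02 0.91 1.27 0.04 1.38 1.65]
rot [-0.0, 0.2, 0.3] pos [-0.0027, -0.0003, 0.003] tcp [0.588 0.137 0.038]
```

Seated on both walls (force purely vertical). Release and back out.

arm_command(
  delta_rot=[
    [0,0,0],
    [0,0,0],
    [0,0,0],
    [0,0,0],
    [0,0,0],
    [0,0,0],
    [0,0,0],
    [0,0,0],
    [0,0,0],
    [0,0,0],
  ],
  delta_pos=[
    [0,0,0],
    [0,0,0],
    [0,0,0],
    [0,0,0],
    [0,0,-0.02],
    [0,0,-0.05],
    [0,0,-0.09],
    [0,0,-0.13],
    [0,0,-0.16],
    [0,0,-0.16],
  ],
  gripper=[-0.29,-0.29,-0.29,-0.29,-0.29,-0.29,-0.29,-0.29,-0.29,-0.29],
)

```text
time: 15.75
position: [0.6632, 0.1301, 0.1903]
tool_rot: [0.979, -0.038, -0.201, -0.01]
ft_force: [0.2, 0.3, 0.3]
grip_width: 0.0562
grip_force: 0.0
```

```bash
python3 - <<'E'
from mv import *
# stage point for the trigger: gripper shut, behind the paddle
go((jig(-40,-260,190),ori(85.3,0),0),(jig(-60,0,200),ori(-94.7,0),0),(jig(-40,-260,190),ori(-4.7,0),0))
E
```

```text
t15.8 p [0.6632 0.1301 0.1903] w0.0562 f [0.2 0.3 0.3] q [0.01 0.82 0.99 0.04 1.74 1.66]
rot [-36.2, -0.3, -176.1] pos [-0.1037, 0.3111, 0.0435] tcp [ 0.527 -0.171  0.19 ]
rot [-0.2, 23.2, 0.3] pos [-0.1246, 0.051, 0.0427] tcp [0.528 0.089 0.2  ]
rot [-18.4, 18.1, -88.4] pos [-0.1037, 0.3111, 0.0435] tcp [ 0.527 -0.171  0.19 ]
```

arm_command(
  delta_rot=[
    [-18.4,18.1,-88.4],
    [-18.4,18.1,-88.4],
    [-18.4,18.1,-88.4],
    [-18.4,18.1,-88.4],
    [-18.4,18.1,-88.4],
    [-18.4,18.1,-88.4],
    [-18.4,18.1,-88.4],
    [-18.4,18.1,-88.4],
    [-18.4,18.1,-88.4],
    [-18.4,18.1,-88.4],
    [-18.4,18.1,-88.4],
    [-18.4,18.1,-88.4],
  ],
  delta_pos=[
    [-0.104,0.311,0.043],
    [-0.104,0.311,0.043],
    [-0.104,0.311,0.043],
    [-0.104,0.311,0.043],
    [-0.104,0.311,0.043],
    [-0.104,0.311,0.043],
    [-0.104,0.311,0.043],
    [-0.104,0.311,0.043],
    [-0.104,0.311,0.043],
    [-0.104,0.311,0.043],
    [-0.104,0.311,0.043],
    [-0.104,0.311,0.043],
  ],
  gripper=[1,1,1,1,1,1,1,1,1,1,1,1],
)

```text
time: 16.75
position: [0.5201, -0.1708, 0.1856]
tool_rot: [0.769, 0.639, -0.021, -0.006]
ft_force: [-0.3, -1.0, -0.4]
grip_width: 0.0007
grip_force: 0.0
```

```bash
python3 - <<'E'
from roll import *
from rig import viewer
T=load("top0.npz");S=load("side0.npz")
loc=lambda P:np.round(np.linalg.inv(R.from_euler("z",JIG[2]).as_matrix())@(np.array(P)-[JIG[0],JIG[1],0])*1e3,1)
K=lambda u,v:((u-400+.5)/4-.5+220,(v+.5)/4-.5+160)
print("patch z85",loc(onplane(S,K(566,219),.085)),"corners side",[loc(onplane(S,K(*p),z)) for p,z in[((541,195),.108),((584,187),.108),((543,257),.062)]])
J=lambda u,v:((u+.5)/4-.5+188,(v+.5)/4-.5+172)
print("top corners",[loc(onplane(T,J(*p),.108)) for p in[(522,218),(547,219),(529,130),(548,130)]])
go((jig(-54,-260,80),ori(-4.7,0),0))
c=viewer.camera("top");s=viewer.camera("side");np.savez("top3.npz",**c);np.savez("side3.npz",**s)
jl=place([0,0,JIG[2]],[[1,0,0]])[0];jy=place([0,0,JIG[2]],[[0,1,0]])[0]
for y in(52,-21):
    cen=jig(0,y,48);prof(c,cen,jy,jl,y,12)
# along-axis profile on flat top
ss=np.arange(-50,90,2);uv=proj(c,[jig(2,q,61.5) for q in ss]).astype(np.float32)[None]
v=cv2.remap(c["pixels"],uv[...,0],uv[...,1],cv2.INTER_LINEAR)[0]
print(" ".join(f"{q}:{int(a[0])}/{int(a[2])}" for q,a in zip(ss,v)))
x,y=proj(c,jig(0,20,60))[0].astype(int);w=38
cv2.imwrite("pics/b2.png",cv2.resize(c["pixels"][y-25:y+25,x-w:x+w],None,fx=10,fy=10,interpolation=cv2.INTER_CUBIC))
E
```

```text
patch z85 [ -49.1 -204.2   85. ] corners side [array([ -66.5, -203.8,  108. ]), array([ -37.1, -206.1,  108. ]), array([ -67.1, -207.8,   62. ])]
top corners [array([ -74. , -200.1,  108. ]), array([ -73.4, -214.9,  108. ]), array([ -20.8, -201.5,  108. ]), array([ -19.9, -212.9,  108. ])]
t16.8 p [ 0.5201 -0.1708  0.1856] w0.0007 f [-0.3 -1.  -0.4] q [-0.5   0.48  1.64 -0.04  1.04 -0.3 ]
rot [-2.1, 1.3, -5.9] pos [0.0019, -0.0034, 0.1058] tcp [ 0.513 -0.17   0.08 ]
52
-24:102/87 -23:99/84 -22:98/85 -21:102/92 -20:110/106 -19:123/126 -18:139/149 -17:153/168 -16:161/178 -15:164/181 -14:168/185 -13:177/193 -12:188/205 -11:203/219 -10:218/234 -9:230/247 -8:228/253 -7:205/254 -6:173/254 -5:146/255 -4:130/255 -3:127/255 -2:129/255 -1:129/255 0:129/254 1:130/254 2:130/255 3:131/255 4:131/255 5:131/255 6:130/255 7:131/255 8:132/255 9:134/255 10:140/255 11:156/255 12:176/255 13:201/255 14:221/254 15:232/250 16:221/234 17:195/202 18:166/164 19:147/135 20:137/119 21:137/118 22:139/120 23:141/123 24:143/124
-21
-24:99/85 -23:99/84 -22:99/87 -21:103/93 -20:112/109 -19:126/131 -18:143/155 -17:156
[... 494 characters left out ...]
9 -42:93/94 -40:110/111 -38:144/179 -36:170/254 -34:151/255 -32:131/255 -30:126/255 -28:127/255 -26:127/255 -24:127/255 -22:127/255 -20:127/255 -18:128/255 -16:128/255 -14:128/255 -12:127/255 -10:126/255 -8:133/255 -6:191/255 -4:166/212 -2:117/135 0:85/77 2:104/90 4:110/95 6:109/94 8:108/93 10:107/92 12:103/88 14:99/85 16:97/83 18:96/82 20:96/82 22:96/81 24:99/87 26:118/118 28:148/162 30:146/158 32:108/112 34:140/155 36:179/227 38:160/255 40:132/255 42:128/255 44:129/255 46:129/255 48:130/255 50:129/255 52:130/255 54:130/255 56:130/255 58:130/255 60:129/255 62:128/255 64:132/255 66:163/255 68:156/230 70:126/160 72:99/96 74:99/90 76:102/90 78:99/86 80:97/83 82:97/83 84:97/84 86:97/83 88:98/83
```

Roll check: bar one about −1.5°, bar two about +4°. I'll regrip bar two and trim it by 4°.

```bash
python3 - <<'E'
from mv import *
go((jig(0,52,130),ori(85.3,4),.010),(jig(0,52,48),ori(85.3,4),.010))
E
```

```text
t16.9 p [ 0.5194 -0.171   0.1857] w0.0002 f [ 0.1  0.5 -1.1] q [-0.5   0.48  1.64 -0.04  1.04 -0.29]
rot [0.5, 2.3, -96.3] pos [0.3171, 0.0146, 0.0569] tcp [0.592 0.136 0.12 ]
rot [0.5, 2.3, -96.3] pos [0.3192, 0.0177, 0.1389] tcp [0.592 0.136 0.038]
```

arm_command(
  delta_rot=[
    [0.5,2.3,-96.3],
    [0.5,2.3,-96.3],
    [0.5,2.3,-96.3],
    [0.5,2.3,-96.3],
    [0.5,2.3,-96.3],
    [0.5,2.3,-96.3],
    [0.5,2.3,-96.3],
    [0.5,2.3,-96.3],
    [0.5,2.3,-96.3],
    [0.5,2.3,-96.3],
    [0.5,2.3,-96.3],
    [0.5,2.3,-96.3],
  ],
  delta_pos=[
    [0.317,0.015,0.03],
    [0.317,0.015,0.03],
    [0.317,0.015,0.03],
    [0.317,0.015,0.03],
    [0.317,0.015,0.03],
    [0.317,0.015,0.03],
    [0.317,0.015,0.03],
    [0.317,0.015,0.03],
    [0.317,0.015,0.03],
    [0.317,0.015,0.03],
    [0.317,0.015,0.03],
    [0.317,0.015,0.03],
  ],
  gripper=[-0.38,-0.38,-0.38,-0.38,-0.38,-0.38,-0.38,-0.38,-0.38,-0.38,-0.38,-0.38],
)

```text
time: 17.85
position: [0.5938, 0.1378, 0.1464]
tool_rot: [0.128, 0.991, -0.002, -0.033]
ft_force: [0.5, 0.6, 0.0]
grip_width: 0.0595
grip_force: 0.0
```

```bash
python3 - <<'E'
from mv import *
go((jig(0,52,130),ori(85.3,4),.010),(jig(0,52,48),ori(85.3,4),.010))
E
```

```text
t17.9 p [0.5938 0.1378 0.1464] w0.0595 f [0.5 0.6 0. ] q [ 0.04  0.62  1.49  0.01  1.09 -1.27]
rot [-0.1, 0.3, -10.1] pos [0.0001, -0.0016, 0.0265] tcp [0.592 0.136 0.12 ]
rot [-0.1, 0.3, -10.1] pos [-0.0051, -0.0005, 0.1083] tcp [0.592 0.136 0.038]
```

arm_command(
  delta_rot=[
    [-0.1,0.3,-10.1],
    [-0.1,0.3,-10.1],
    [-0.1,0.3,-10.1],
    [-0.1,0.3,-10.1],
    [-0.1,0.3,-10.1],
    [-0.1,0.3,-10.1],
    [-0.1,0.3,-10.1],
    [-0.1,0.3,-10.1],
    [-0.1,0.3,-10.1],
    [-0.1,0.3,-10.1],
  ],
  delta_pos=[
    [0,-0.0015,0.02],
    [0,-0.0015,0.026],
    [0,-0.0015,0.026],
    [-0.002,-0.001,0.05],
    [-0.003,-0.0005,0.075],
    [-0.004,-0.0005,0.092],
    [-0.005,-0.0005,0.104],
    [-0.005,-0.0005,0.107],
    [-0.005,-0.0005,0.107],
    [-0.005,-0.0005,0.107],
  ],
  gripper=[-0.32,-0.32,-0.32,-0.32,-0.32,-0.32,-0.32,-0.32,-0.32,-0.32],
)

```text
time: 18.68
position: [0.593, 0.1357, 0.0409]
tool_rot: [0.043, 0.999, 0.002, -0.034]
ft_force: [0.1, 0.8, -0.0]
grip_width: 0.0572
grip_force: 0.0
```

```bash
python3 - <<'E'
from mv import *
go((jig(0,52,48),ori(85.3,4),.010),(jig(0,52,48),ori(85.3,-.5),.010))
E
```

```text
t18.7 p [0.593  0.1357 0.0409] w0.0572 f [ 0.1  0.8 -0. ] q [ 0.04  0.77  1.55  0.01  0.89 -1.46]
rot [0.1, 0.2, -0.3] pos [0.0013, 0.0005, 0.0029] tcp [0.592 0.136 0.038]
rot [0.1, -4.3, -0.3] pos [0.0005, 0.0006, 0.0029] tcp [0.592 0.136 0.038]
```

arm_command(
  delta_rot=[
    [0,0,0],
    [0,0,0],
    [0,0,0],
    [0,0,0],
    [0,0,0],
    [0,-2.2,0],
    [0,-4.3,0],
    [0,-4.3,0],
    [0,-4.3,0],
    [0,-4.3,0],
    [0,-4.3,0],
    [0,-4.3,0],
  ],
  delta_pos=[
    [0,0,0],
    [0,0,0],
    [0,0,0],
    [0,0,0],
    [0,0,0],
    [0,0,0],
    [-0.0005,0,0],
    [-0.0005,0,0],
    [-0.0005,0,0],
    [-0.0005,0,0],
    [-0.0005,0,0],
    [-0.0005,0,0],
  ],
  gripper=[0.5,0.5,0.5,0.5,0.5,0.5,0.5,0.5,0.5,-0.32,-0.32,-0.32],
  grip_force=20,
)

```text
time: 19.68
position: [0.5923, 0.1355, 0.0396]
tool_rot: [0.043, 0.999, 0.0, 0.002]
ft_force: [-0.3, -0.2, 0.1]
grip_width: 0.0545
grip_force: 0.0
```

```bash
python3 - <<'E'
from mv import *
go((jig(0,52,190),ori(85.3,0),.0),(jig(-54,-250,190),ori(-4.7,0),0))
E
```

```text
t19.7 p [0.5923 0.1355 0.0396] w0.0545 f [-0.3 -0.2  0.1] q [ 0.04  0.75  1.61  0.    0.77 -1.44]
rot [0.1, 0.3, -0.2] pos [-0.0007, 0.001, -0.1504] tcp [0.592 0.136 0.19 ]
rot [0.3, 0.2, 89.8] pos [0.0522, -0.3012, -0.1509] tcp [ 0.514 -0.16   0.19 ]
```

arm_command(
  delta_rot=[
    [0,0,0],
    [0,0,0],
    [0,0,0],
    [0,0,0],
    [0,0,89.8],
    [0,0,89.8],
    [0,0,89.8],
    [0,0,89.8],
    [0,0,89.8],
    [0,0,89.8],
    [0,0,89.8],
    [0,0,89.8],
  ],
  delta_pos=[
    [0,0,-0.02],
    [0,0,-0.06],
    [0,0,-0.1],
    [0,0,-0.14],
    [0.052,-0.301,-0.151],
    [0.052,-0.301,-0.151],
    [0.052,-0.301,-0.151],
    [0.052,-0.301,-0.151],
    [0.052,-0.301,-0.151],
    [0.052,-0.301,-0.151],
    [0.052,-0.301,-0.151],
    [0.052,-0.301,-0.151],
  ],
  gripper=[-0.32,-0.32,-0.32,-0.32,1,1,1,1,1,1,1,1],
)

```text
time: 20.68
position: [0.513, -0.1651, 0.1903]
tool_rot: [0.521, 0.854, 0.001, 0.003]
ft_force: [0.3, -0.3, 0.7]
grip_width: 0.0118
grip_force: 0.0
```

```bash
cat > chk.py <<'E'
from roll import *
from rig import viewer
jl=place([0,0,JIG[2]],[[1,0,0]])[0];jy=place([0,0,JIG[2]],[[0,1,0]])[0]
def edges(c,y,hl=12):
    ss=np.arange(-24,24.1,.25)
    cen=jig(0,y,48)
    P=np.array([[cen+jl*s*1e-3+jy*a*1e-3 for a in np.linspace(-hl,hl,15)] for s in ss])
    uv=proj(c,P.reshape(-1,3)).astype(np.float32).reshape(len(ss),15,2)
    v=cv2.remap(c["pixels"],uv[...,0],uv[...,1],cv2.INTER_LINEAR).astype(float).mean(1);b=v[:,0];r=v[:,2]
    i=np.where((b<180)&(r>245))[0];j=np.where((r>145)&(np.abs(ss)<22))[0]
    ye=(ss[i[0]]+ss[i[-1]])/2;si=(ss[j[0]]+ss[j[-1]])/2
    print("y",y,"yellow",ss[i[0]],ss[i[-1]],"sil",ss[j[0]],ss[j[-1]],"roll~%.1f"%((ye-si-2.4)/.235))
E
python3 - <<'E'
from chk import *
go((jig(-54,-245,190),ori(-4.7,0),0),(jig(-54,-245,82),ori(-4.7,0),0))
c=viewer.camera("top");edges(c,52);edges(c,-21)
E
```

```text
t20.7 p [ 0.513  -0.1651  0.1903] w0.0118 f [ 0.3 -0.3  0.7] q [-0.52  0.45  1.69  0.    1.   -1.  ]
rot [0.3, 0.1, 31.9] pos [0.0083, 0.0054, 0.0003] tcp [ 0.514 -0.155  0.19 ]
rot [0.3, 0.1, 31.9] pos [0.0088, 0.0049, 0.1083] tcp [ 0.514 -0.155  0.082]
y 52 yellow -7.25 11.25 sil -18.0 18.5 roll~-2.8
y -21 yellow -7.5 11.0 sil -18.25 18.0 roll~-2.2
```

Both bars now agree within about 1° of each other. Next, the trigger: I'll go down behind the paddle.

arm_command(
  delta_rot=[
    [0.3,0,31.9],
    [0.3,0,31.9],
    [0.3,0,31.9],
    [0.3,0,31.9],
    [0.3,0,31.9],
    [0.3,0,31.9],
    [0.3,0,31.9],
    [0.3,0,31.9],
    [0.3,0,31.9],
    [0.3,0,31.9],
  ],
  delta_pos=[
    [0.0085,0.005,0],
    [0.0085,0.005,0],
    [0.0085,0.005,0],
    [0.0085,0.005,0],
    [0.0085,0.005,0],
    [0.0085,0.005,0.03],
    [0.0085,0.005,0.06],
    [0.0085,0.005,0.09],
    [0.0085,0.005,0.108],
    [0.0085,0.005,0.108],
  ],
  gripper=[1,1,1,1,1,1,1,1,1,1],
)

```text
time: 21.57
position: [0.5124, -0.1479, 0.0785]
tool_rot: [0.731, 0.682, -0.001, -0.004]
ft_force: [-0.5, 0.5, 0.7]
grip_width: 0.0005
grip_force: 0.0
```

```bash
python3 - <<'E'
from mv import *
go((jig(-52,-222,84),ori(-4.7,0),0),(jig(-52,-190,84),ori(-4.7,0),0))
E
```

```text
t21.6 p [ 0.5124 -0.1479  0.0785] w0.0005 f [-0.5  0.5  0.7] q [-0.49  0.63  1.78  0.    0.75 -0.42]
rot [-0.4, -0.2, 0.7] pos [0.0158, 0.0044, -0.0055] tcp [ 0.518 -0.132  0.084]
rot [-0.4, -0.2, 0.7] pos [0.0478, 0.0048, -0.0054] tcp [ 0.521 -0.101  0.084]
```

arm_command(
  delta_rot=[
    [-0.4,-0.2,0.7],
    [-0.4,-0.2,0.7],
    [-0.4,-0.2,0.7],
    [-0.4,-0.2,0.7],
  ],
  delta_pos=[
    [0.01,0.0045,-0.0055],
    [0.018,0.0045,-0.0055],
    [0.024,0.0045,-0.0055],
    [0.024,0.0045,-0.0055],
  ],
  gripper=[1,1,1,1],
)

```text
time: 21.9
position: [0.5225, -0.1273, 0.0887]
tool_rot: [0.735, 0.678, 0.001, 0.007]
ft_force: [-0.8, -8.5, -4.8]
grip_width: 0.0006
grip_force: 4.3
```

```bash
cat > loc.py <<'E'
from mv import *
def loc():
    o=status.get_obs();M=R.from_euler("z",JIG[2]);print("t%.1f"%o["time"],"loc",np.round(M.inv().apply(o["position"]-[JIG[0],JIG[1],0])*1e3,1),"F",np.round(M.inv().apply(o["ft_force"]),1),"w",round(o["grip_width"],4))
if __name__=="__main__":loc()
E
python3 loc.py
```

```text
t21.9 loc [ -47.9 -216.4   88.7] F [-0.1 -8.6 -4.8] w 0.0006
```

arm_command(
  delta_rot=[
    [0,0,0],
    [0,0,0],
    [0,0,0],
    [0,0,0],
    [0,0,0],
  ],
  delta_pos=[
    [0.008,0,0.004],
    [0.016,0,0.004],
    [0.022,0,0.004],
    [0.027,0,0.004],
    [0.027,0,0.004],
  ],
  gripper=[1,1,1,1,1],
)

```text
time: 22.32
position: [0.5258, -0.109, 0.0861]
tool_rot: [0.732, 0.681, -0.003, 0.013]
ft_force: [-7.5, -32.5, 0.0]
grip_width: 0.0004
grip_force: 16.7
```

```bash
python3 loc.py
```

```text
t22.3 loc [ -46.1 -198.    86.1] F [ -4.8 -33.    0. ] w 0.0004
```

The stroke ends at y −198 with 33 N, which is more than needed. I'll use less overshoot and do two strokes per call.

arm_command(
  delta_rot=[
    [0,0,0],
    [0,0,0],
    [0,0,0],
    [0,0,0],
    [0,0,0],
    [0,0,0],
    [0,0,0],
    [0,0,0],
    [0,0,0],
    [0,0,0],
    [0,0,0],
    [0,0,0],
  ],
  delta_pos=[
    [-0.025,0,0],
    [-0.046,0,0],
    [-0.046,0,0],
    [-0.022,0,0],
    [-0.008,0,0],
    [-0.005,0,0],
    [-0.025,0,0],
    [-0.046,0,0],
    [-0.046,0,0],
    [-0.022,0,0],
    [-0.008,0,0],
    [-0.005,0,0],
  ],
  gripper=[1,1,1,1,1,1,1,1,1,1,1,1],
)

```text
time: 23.32
position: [0.5257, -0.1091, 0.0853]
tool_rot: [0.733, 0.68, -0.001, 0.011]
ft_force: [-6.2, -30.5, -3.3]
grip_width: 0.0004
grip_force: 15.6
```

```bash
cat > jaw.py <<'E'
from loc import *
from rig import viewer
loc()
c=viewer.camera("top")
def rod(c):
    ss=np.arange(-345,-200,1.);uv=proj(c,[jig(0,q,51) for q in ss]).astype(np.float32)[None]
    v=cv2.remap(c["pixels"],uv[...,0],uv[...,1],cv2.INTER_LINEAR)[0].mean(1)
    i=np.where(v>110)[0];print("rod end y",ss[i[0]] if len(i) else None)
def pad(c):
    ss=np.arange(-115,110,1.);uv=proj(c,[jig(0,q,60) for q in ss]).astype(np.float32)[None]
    v=cv2.remap(c["pixels"],uv[...,0],uv[...,1],cv2.INTER_LINEAR)[0].astype(int)
    o=[s for s,(b,g,r) in zip(ss,v) if r-b>70 and g<170 and r>150];y=[s for s,(b,g,r) in zip(ss,v) if r>240 and g>220 and b<170]
    print("orange",o[:1],o[-1:],"yellow",[s for k,s in enumerate(y) if k==0 or k==len(y)-1 or y[k]-y[k-1]>1 or y[k+1]-y[k]>1])
rod(c);pad(c)
E
python3 jaw.py
```

```text
t23.3 loc [ -46.2 -198.1   85.3] F [ -3.7 -30.9  -3.3] w 0.0004
rod end y -345.0
orange [np.float64(-78.0)] [np.float64(-70.0)] yellow [np.float64(-34.0), np.float64(-8.0), np.float64(38.0), np.float64(67.0)]
```

```bash
python3 - <<'E'
from jaw import *
for n in("top0.npz","top3.npz"): pad(load(n))
E
```

```text
t23.4 loc [ -46.3 -198.3   85.2] F [ -1.4 -21.1  -2.3] w 0.0004
rod end y -345.0
orange [np.float64(-78.0)] [np.float64(-70.0)] yellow [np.float64(-34.0), np.float64(-8.0), np.float64(38.0), np.float64(67.0)]
orange [np.float64(-114.0)] [np.float64(-104.0)] yellow []
orange [np.float64(-114.0)] [np.float64(-104.0)] yellow [np.float64(-34.0), np.float64(-8.0), np.float64(38.0), np.float64(67.0)]
```

Two of the three strokes registered (jaw at about 32 mm). I'll wait longer at the back of each stroke.

arm_command(
  delta_rot=[
    [0,0,0],
    [0,0,0],
    [0,0,0],
    [0,0,0],
    [0,0,0],
    [0,0,0],
    [0,0,0],
    [0,0,0],
    [0,0,0],
    [0,0,0],
    [0,0,0],
    [0,0,0],
  ],
  delta_pos=[
    [-0.025,0,0],
    [-0.048,0,0],
    [-0.048,0,0],
    [-0.048,0,0],
    [-0.048,0,0],
    [-0.022,0,0],
    [-0.004,0,0],
    [0,0,0],
    [0,0,0],
    [-0.025,0,0],
    [-0.048,0,0],
    [-0.048,0,0],
  ],
  gripper=[1,1,1,1,1,1,1,1,1,1,1,1],
)

```text
time: 24.42
position: [0.5202, -0.1544, 0.0844]
tool_rot: [0.736, 0.676, 0.002, 0.006]
ft_force: [0.9, -0.3, 1.2]
grip_width: 0.0006
grip_force: 0.0
```

```bash
python3 jaw.py
```

```text
t24.4 loc [ -47.9 -243.6   84.4] F [ 0.9 -0.2  1.2] w 0.0006
rod end y -287.0
orange [np.float64(-75.0)] [np.float64(-66.0)] yellow []
```

```bash
python3 - <<'E'
from rig import viewer
import cv2,numpy as np
c=viewer.camera("top")["pixels"];s=viewer.camera("side")["pixels"]
a=cv2.resize(c[165:245,188:388],None,fx=4,fy=4,interpolation=cv2.INTER_CUBIC)
b=cv2.resize(s[150:215,210:340],None,fx=4,fy=4,interpolation=cv2.INTER_CUBIC);b=np.hstack([b,np.zeros((260,280,3),np.uint8)])
cv2.imwrite("pics/t1.png",np.vstack([a,b]))
E
```

```text
(no output)
```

View pics/t1.png

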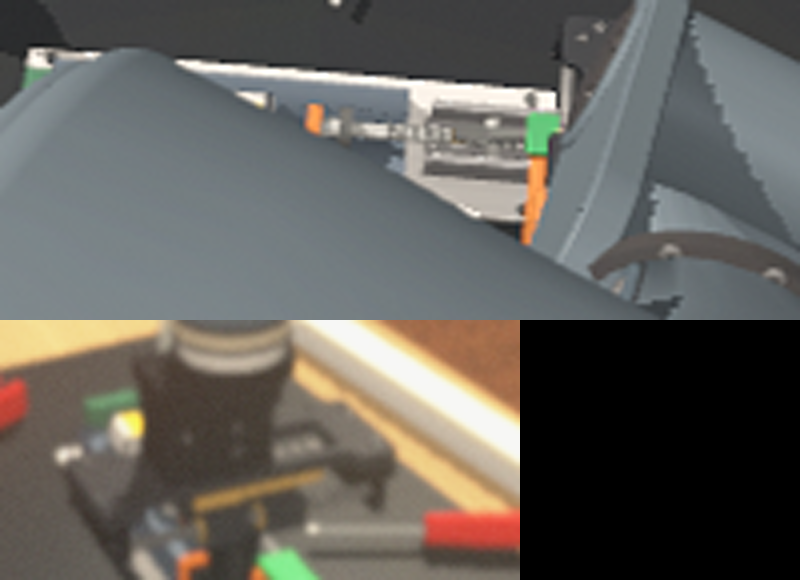

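The pad has advanced about 40 mm after 4 strokes, so the fast strokes gave only one click each. I'll do a slower stroke.

arm_command(
  delta_rot=[
    [0,0,0],
    [0,0,0],
    [0,0,0],
    [0,0,0],
    [0,0,0],
    [0,0,0],
    [0,0,0],
    [0,0,0],
    [0,0,0],
    [0,0,0],
  ],
  delta_pos=[
    [0,0,0],
    [0.014,0,0],
    [0.02,0,0],
    [0.026,0,0],
    [0.032,0,0],
    [0.038,0,0],
    [0.044,0,0],
    [0.048,0,0],
    [0.05,0,0],
    [0.05,0,0],
  ],
  gripper=[1,1,1,1,1,1,1,1,1,1],
)

```text
time: 25.4
position: [0.5236, -0.1091, 0.0843]
tool_rot: [0.733, 0.68, -0.003, 0.009]
ft_force: [-7.4, -27.1, -1.9]
grip_width: 0.0002
grip_force: 14.5
```

```bash
python3 jaw.py
```

```text
t25.4 loc [ -48.2 -198.2   84.3] F [ -5.1 -27.6  -1.9] w 0.0002
rod end y -345.0
orange [np.float64(-55.0)] [np.float64(-46.0)] yellow [np.float64(-34.0), np.float64(-8.0), np.float64(38.0), np.float64(67.0)]
```

A slow stroke gives the full 16 mm, so the jaw is at about 56 mm. I'll continue with slow strokes.

arm_command(
  delta_rot=[
    [0,0,0],
    [0,0,0],
    [0,0,0],
    [0,0,0],
    [0,0,0],
    [0,0,0],
    [0,0,0],
    [0,0,0],
    [0,0,0],
    [0,0,0],
    [0,0,0],
    [0,0,0],
  ],
  delta_pos=[
    [-0.025,0,0],
    [-0.048,0,0],
    [-0.048,0,0],
    [-0.048,0,0],
    [-0.036,0,0],
    [-0.029,0,0],
    [-0.023,0,0],
    [-0.017,0,0],
    [-0.011,0,0],
    [-0.005,0,0],
    [-0.001,0,0],
    [-0.001,0,0],
  ],
  gripper=[1,1,1,1,1,1,1,1,1,1,1,1],
)

```text
time: 26.45
position: [0.5233, -0.109, 0.0842]
tool_rot: [0.733, 0.681, -0.003, 0.009]
ft_force: [-6.6, -27.0, -3.1]
grip_width: 0.0002
grip_force: 15.4
```

```bash
python3 jaw.py
```

```text
t26.4 loc [ -48.6 -198.2   84.2] F [ -4.4 -27.4  -3.1] w 0.0002
rod end y -345.0
orange [np.float64(-38.0)] [np.float64(-29.0)] yellow [np.float64(-22.0), np.float64(5.0), np.float64(38.0), np.float64(67.0)]
```

arm_command(
  delta_rot=[
    [0,0,0],
    [0,0,0],
    [0,0,0],
    [0,0,0],
    [0,0,0],
    [0,0,0],
    [0,0,0],
    [0,0,0],
    [0,0,0],
    [0,0,0],
    [0,0,0],
    [0,0,0],
  ],
  delta_pos=[
    [-0.025,0,0],
    [-0.048,0,0],
    [-0.048,0,0],
    [-0.048,0,0],
    [-0.036,0,0],
    [-0.029,0,0],
    [-0.023,0,0],
    [-0.017,0,0],
    [-0.011,0,0],
    [-0.005,0,0],
    [0,0,0],
    [0,0,0],
  ],
  gripper=[1,1,1,1,1,1,1,1,1,1,1,1],
)

```text
time: 27.5
position: [0.5232, -0.109, 0.0842]
tool_rot: [0.733, 0.681, -0.003, 0.009]
ft_force: [-8.0, -28.1, -2.1]
grip_width: 0.0001
grip_force: 15.4
```

```bash
python3 jaw.py
```

```text
t27.5 loc [ -48.7 -198.2   84.2] F [ -5.7 -28.7  -2.1] w 0.0001
rod end y -345.0
orange [np.float64(-22.0)] [np.float64(-14.0)] yellow [np.float64(-7.0), np.float64(21.0), np.float64(38.0), np.float64(67.0)]
```

Each stroke now advances 16 mm and the first bar is being pushed along. Two more strokes.

arm_command(
  delta_rot=[
    [0,0,0],
    [0,0,0],
    [0,0,0],
    [0,0,0],
    [0,0,0],
    [0,0,0],
    [0,0,0],
    [0,0,0],
    [0,0,0],
    [0,0,0],
    [0,0,0],
    [0,0,0],
  ],
  delta_pos=[
    [-0.025,0,0],
    [-0.048,0,0],
    [-0.048,0,0],
    [-0.048,0,0],
    [-0.036,0,0],
    [-0.029,0,0],
    [-0.023,0,0],
    [-0.017,0,0],
    [-0.011,0,0],
    [-0.005,0,0],
    [-0.001,0,0],
    [-0.001,0,0],
  ],
  gripper=[1,1,1,1,1,1,1,1,1,1,1,1],
)

```text
time: 28.55
position: [0.5232, -0.1091, 0.0841]
tool_rot: [0.733, 0.68, -0.003, 0.008]
ft_force: [-6.8, -24.5, -1.9]
grip_width: 0.0007
grip_force: 13.7
```

arm_command(
  delta_rot=[
    [0,0,0],
    [0,0,0],
    [0,0,0],
    [0,0,0],
    [0,0,0],
    [0,0,0],
    [0,0,0],
    [0,0,0],
    [0,0,0],
    [0,0,0],
    [0,0,0],
    [0,0,0],
  ],
  delta_pos=[
    [-0.025,0,0],
    [-0.048,0,0],
    [-0.048,0,0],
    [-0.048,0,0],
    [-0.036,0,0],
    [-0.029,0,0],
    [-0.023,0,0],
    [-0.017,0,0],
    [-0.011,0,0],
    [-0.005,0,0],
    [0,0,0],
    [0,0,0],
  ],
  gripper=[1,1,1,1,1,1,1,1,1,1,1,1],
)

```text
time: 29.55
position: [0.523, -0.109, 0.0841]
tool_rot: [0.733, 0.68, -0.003, 0.008]
ft_force: [-6.7, -25.1, -2.4]
grip_width: 0.0003
grip_force: 13.8
```

```bash
python3 jaw.py
```

```text
t29.6 loc [ -48.9 -198.2   84.1] F [ -4.6 -25.6  -2.4] w 0.0003
rod end y -345.0
orange [np.float64(1.0)] [np.float64(10.0)] yellow [np.float64(17.0), np.float64(47.0), np.float64(61.0), np.float64(90.0)]
```

arm_command(
  delta_rot=[
    [0,0,0],
    [0,0,0],
    [0,0,0],
    [0,0,0],
    [0,0,0],
    [0,0,0],
    [0,0,0],
    [0,0,0],
    [0,0,0],
    [0,0,0],
  ],
  delta_pos=[
    [-0.025,0,0],
    [-0.048,0,0],
    [-0.048,0,0],
    [-0.048,0,0],
    [-0.036,0,0],
    [-0.029,0,0],
    [-0.023,0,0],
    [-0.018,0,0],
    [-0.014,0,0],
    [-0.014,0,0],
  ],
  gripper=[1,1,1,1,1,1,1,1,1,1],
)

```text
time: 30.43
position: [0.5221, -0.1193, 0.0841]
tool_rot: [0.734, 0.679, -0.001, 0.006]
ft_force: [-4.4, -14.7, -2.0]
grip_width: 0.0003
grip_force: 8.4
```

```bash
python3 jaw.py
```

```text
t30.4 loc [ -49.  -208.6   84.1] F [ -3.2 -15.1  -2. ] w 0.0003
rod end y -345.0
orange [np.float64(6.0)] [np.float64(14.0)] yellow [np.float64(22.0), np.float64(50.0), np.float64(67.0), np.float64(95.0)]
```

arm_command(
  delta_rot=[
    [0,0,0],
    [0,0,0],
    [0,0,0],
    [0,0,0],
    [0,0,0],
  ],
  delta_pos=[
    [0.003,0,0],
    [0.006,0,0],
    [0.009,0,0],
    [0.011,0,0],
    [0.011,0,0],
  ],
  gripper=[1,1,1,1,1],
)

```text
time: 30.9
position: [0.5229, -0.1102, 0.0841]
tool_rot: [0.734, 0.679, -0.001, 0.007]
ft_force: [-4.4, -18.1, -1.1]
grip_width: 0.0003
grip_force: 10.5
```

```bash
python3 jaw.py
```

```text
t30.9 loc [ -48.9 -199.4   84.1] F [ -2.9 -18.4  -1.1] w 0.0003
rod end y -345.0
orange [np.float64(6.0)] [np.float64(14.0)] yellow [np.float64(22.0), np.float64(50.0), np.float64(67.0), np.float64(95.0)]
```

arm_command(
  delta_rot=[
    [0,0,0],
    [0,0,0],
    [0,0,0],
    [0,0,0],
    [0,0,0],
    [0,0,0],
    [0,0,0],
    [0,0,0],
    [0,0,0],
  ],
  delta_pos=[
    [0.002,0,0],
    [0.004,0,0],
    [0.005,0,0],
    [0.005,0,0],
    [-0.02,0,0],
    [-0.045,0,0],
    [-0.045,0,-0.03],
    [-0.045,0,-0.06],
    [-0.045,0,-0.1],
  ],
  gripper=[1,1,1,1,1,1,1,1,1],
)

```text
time: 31.7
position: [0.5163, -0.1491, 0.1827]
tool_rot: [0.736, 0.677, 0.001, 0.0]
ft_force: [0.4, 0.3, 0.8]
grip_width: 0.0006
grip_force: 0.0
```

```bash
python3 - <<'E'
from jaw import *
from rig import viewer
c=viewer.camera("top");s=viewer.camera("side")
np.savez("top4.npz",**c);np.savez("side4.npz",**s)
# strip: white blob near last place
for cc,n in((c,"top"),(s,"side")):
    hsv=cv2.cvtColor(cc["pixels"],cv2.COLOR_BGR2HSV);m=((hsv[...,2]>170)&(hsv[...,1]<90)).astype(np.uint8)
    u0,v0=proj(cc,[.43,-.333,.008])[0];k,l,st,ce=cv2.connectedComponentsWithStats(m)
    for i in range(1,k):
        if 30<st[i,4]<500 and np.hypot(*(ce[i]-[u0,v0]))<70: 
            r=cv2.minAreaRect(np.argwhere(l==i)[:,::-1].astype(np.float32));print(n,ce[i],st[i,4],r)
a=cv2.resize(c["pixels"][165:275,188:438],None,fx=3.2,fy=3.2,interpolation=cv2.INTER_CUBIC)
cv2.imwrite("pics/t2.png",a)
E
```

```text
t31.7 loc [ -52.3 -238.7  182.7] F [0.4 0.3 0.8] w 0.0006
rod end y -313.0
orange [np.float64(6.0)] [np.float64(14.0)] yellow [np.float64(22.0), np.float64(50.0), np.float64(67.0), np.float64(95.0)]
top [359.69230769 236.58974359] 39 ((359.0137023925781, 235.63015747070312), (12.083045959472656, 5.462198734283447), 65.55604553222656)
side [272.48366013 303.20261438] 306 ((272.53363037109375, 303.3861389160156), (39.774749755859375, 8.01084041595459), 27.758541107177734)
```

View pics/t2.png

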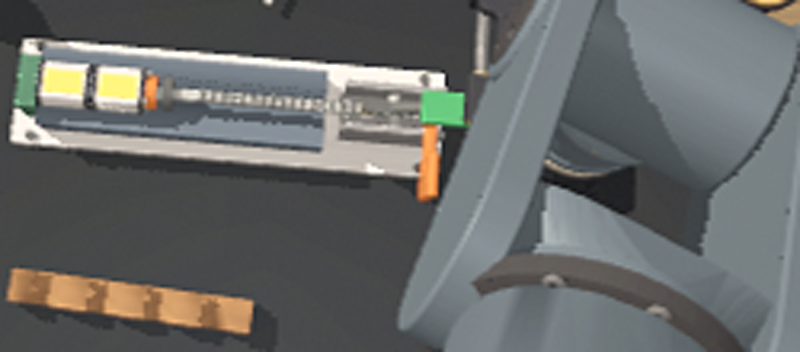

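The bars are clamped in a tight row against the stop. Now the strip: I'll check whether it has moved.

```bash
cat > strip.py <<'E'
from chk import *
def blob(cc,guess,rad=70):
    hsv=cv2.cvtColor(cc["pixels"],cv2.COLOR_BGR2HSV);m=((hsv[...,2]>150)&(hsv[...,1]<110)).astype(np.uint8)
    u0=proj(cc,guess)[0];k,l,st,ce=cv2.connectedComponentsWithStats(m);out=[]
    for i in range(1,k):
        if 100<st[i,4]<600 and np.hypot(*(ce[i]-u0))<rad: out.append((np.round(ce[i],1),st[i,4],cv2.boxPoints(cv2.minAreaRect(np.argwhere(l==i)[:,::-1].astype(np.float32)))))
    return out
def show(cc,n):
    for ce,a,b in blob(cc,[.43,-.333,.008]):
        P=np.array([onplane(cc,p,.008) for p in b]);L=[np.linalg.norm(P[i]-P[(i+1)%4]) for i in(0,1)]
        d=P[1]-P[0] if L[0]>L[1] else P[2]-P[1]
        print(n,ce,a,"ctr",np.round(onplane(cc,ce,.007),4),"LW",np.round(L,3),"yaw",round(np.degrees(np.arctan2(d[1],d[0]))%180,1))
if __name__=="__main__":
    for k in(0,4):
        for n in("top","side"): show(load(f"{n}{k}.npz"),f"{n}{k}")
    c=load("top4.npz");edges(c,36);edges(c,81)
E
python3 strip.py
```

```text
top0 [397.6 255.3] 231 ctr [ 0.4303 -0.3309  0.007 ] LW [0.092 0.017] yaw 115.4
side0 [272.5 303.2] 330 ctr [ 0.4332 -0.3339  0.007 ] LW [0.025 0.097] yaw 115.4
top4 [343.8 215.2] 178 ctr [ 0.536  -0.1942  0.007 ] LW [0.313 0.041] yaw 155.3
top4 [434.7 233. ] 129 ctr [ 0.4885 -0.4338  0.007 ] LW [0.279 0.01 ] yaw 166.5
top4 [365.1 236. ] 280 ctr [ 0.4807 -0.2483  0.007 ] LW [0.055 0.07 ] yaw 81.2
side4 [272.5 303.2] 341 ctr [ 0.4332 -0.3339  0.007 ] LW [0.026 0.097] yaw 116.2
y 36 yellow -7.25 11.0 sil -18.25 18.5 roll~-2.8
y 81 yellow -7.0 11.25 sil -18.0 18.5 roll~-2.2
```

```bash
python3 - <<'E'
from mv import *
go(([.4305,-.332,.1],ori(25.4,0),0),([.4305,-.332,.004],ori(25.4,0),0))
E
```

```text
t31.9 p [ 0.5203 -0.1505  0.187 ] w0.0002 f [ 0.1  0.3 -0.7] q [-0.49  0.46  1.69  0.    0.98 -0.41]
rot [0.7, 0.5, -30.1] pos [-0.1877, -0.076, 0.0869] tcp [ 0.43  -0.332  0.1  ]
rot [0.7, 0.5, -30.1] pos [-0.1872, -0.0774, 0.1829] tcp [ 0.43  -0.332  0.004]
```

arm_command(
  delta_rot=[
    [0.7,0.5,-30.1],
    [0.7,0.5,-30.1],
    [0.7,0.5,-30.1],
    [0.7,0.5,-30.1],
    [0.7,0.5,-30.1],
    [0.7,0.5,-30.1],
    [0.7,0.5,-30.1],
    [0.7,0.5,-30.1],
    [0.7,0.5,-30.1],
    [0.7,0.5,-30.1],
  ],
  delta_pos=[
    [-0.188,-0.076,0.03],
    [-0.188,-0.076,0.03],
    [-0.188,-0.076,0.05],
    [-0.188,-0.076,0.08],
    [-0.188,-0.076,0.087],
    [-0.188,-0.076,0.087],
    [-0.188,-0.076,0.087],
    [-0.188,-0.076,0.087],
    [-0.188,-0.076,0.087],
    [-0.188,-0.076,0.087],
  ],
  gripper=[-0.1,-0.1,-0.1,-0.1,-0.1,-0.1,-0.1,-0.1,-0.1,-0.1],
)

```text
time: 32.68
position: [0.4285, -0.3315, 0.0973]
tool_rot: [0.534, 0.845, -0.0, -0.003]
ft_force: [0.0, 0.0, -0.2]
grip_width: 0.0471
grip_force: 0.0
```

```bash
python3 - <<'E'
from strip import *
go(([.4305,-.332,.03],ori(25.4,0),0),([.4305,-.332,.004],ori(25.4,0),0))
show(viewer.camera("side"),"side")
E
```

```text
t32.7 p [ 0.4285 -0.3315  0.0973] w0.0471 f [ 0.   0.  -0.2] q [-0.86  0.6   1.75 -0.    0.8  -1.3 ]
rot [-0.2, -0.3, 0.0] pos [-0.0017, 0.0018, 0.0673] tcp [ 0.43  -0.332  0.03 ]
rot [-0.2, -0.3, 0.0] pos [-0.0018, 0.0019, 0.0933] tcp [ 0.43  -0.332  0.004]
side [272.4 303.3] 354 ctr [ 0.4329 -0.3341  0.007 ] LW [0.026 0.097] yaw 115.9
side [255.5 350.8] 337 ctr [ 0.3434 -0.425   0.007 ] LW [0.073 0.044] yaw 57.1
```

arm_command(
  delta_rot=[
    [-0.2,-0.3,0],
    [-0.2,-0.3,0],
    [-0.2,-0.3,0],
    [-0.2,-0.3,0],
    [-0.2,-0.3,0],
    [-0.2,-0.3,0],
    [-0.2,-0.3,0],
  ],
  delta_pos=[
    [-0.0017,0.0018,0.03],
    [-0.0017,0.0018,0.06],
    [-0.0017,0.0018,0.078],
    [-0.0017,0.0018,0.087],
    [-0.0017,0.0018,0.09],
    [-0.0017,0.0018,0.09],
    [-0.0017,0.0018,0.09],
  ],
  gripper=[-0.1,-0.1,-0.1,-0.1,-0.1,-0.1,-0.1],
)

```text
time: 33.32
position: [0.4306, -0.3342, 0.0081]
tool_rot: [0.535, 0.845, -0.001, 0.001]
ft_force: [0.5, -0.4, 0.1]
grip_width: 0.0482
grip_force: 0.0
```

```bash
python3 - <<'E'
from mv import *
go(([.4305,-.332,.004],ori(25.4,0),0))
E
```

```text
t33.3 p [ 0.4306 -0.3342  0.0081] w0.0482 f [ 0.5 -0.4  0.1] q [-0.86  0.76  1.78 -0.    0.6  -1.31]
rot [0.0, 0.2, -0.1] pos [0.002, 0.0009, 0.0041] tcp [ 0.43  -0.332  0.004]
```

Lower 4.5 mm, close and lift.

arm_command(
  delta_rot=[
    [0,0,0],
    [0,0,0],
    [0,0,0],
    [0,0,0],
    [0,0,0],
    [0,0,0],
    [0,0,0],
    [0,0,0],
    [0,0,0],
    [0,0,0],
  ],
  delta_pos=[
    [0.001,0.001,0.003],
    [0.001,0.001,0.0045],
    [0.001,0.001,0.0045],
    [0.001,0.001,0.0045],
    [0.001,0.001,0.0045],
    [0.001,0.001,0.0045],
    [0.001,0.001,0.0045],
    [0.001,0.001,0.0045],
    [0.001,0.001,0.0045],
    [0.001,0.001,0.0045],
  ],
  gripper=[-0.1,-0.1,-0.1,1,1,1,1,1,1,1],
  grip_force=20,
)

```text
time: 34.15
position: [0.4302, -0.3326, 0.0026]
tool_rot: [0.535, 0.845, -0.001, 0.0]
ft_force: [-0.4, -0.9, 0.0]
grip_width: 0.0149
grip_force: 20.0
```

```bash
python3 - <<'E'
from mv import *
go(([.4305,-.332,.15],ori(25.4,0),0),(jig(0,62,150),ori(-4.7,0),0))
E
```

```text
t34.1 p [ 0.4302 -0.3326  0.0026] w0.0149 f [-0.4 -0.9  0. ] q [-0.86  0.77  1.78 -0.    0.59 -1.3 ]
rot [-0.0, 0.1, -0.1] pos [0.0002, 0.0005, -0.1474] tcp [ 0.43  -0.332  0.15 ]
rot [-0.0, 0.1, 30.0] pos [0.3632, 0.3519, -0.148] tcp [0.593 0.146 0.15 ]
```

arm_command(
  delta_rot=[
    [0,0,0],
    [0,0,0],
    [0,0,0],
    [0,0,0],
    [0,0,30],
    [0,0,30],
    [0,0,30],
    [0,0,30],
    [0,0,30],
    [0,0,30],
    [0,0,30],
    [0,0,30],
  ],
  delta_pos=[
    [0,0,-0.02],
    [0,0,-0.06],
    [0,0,-0.1],
    [0,0,-0.14],
    [0.363,0.352,-0.15],
    [0.363,0.352,-0.15],
    [0.363,0.352,-0.15],
    [0.363,0.352,-0.15],
    [0.363,0.352,-0.15],
    [0.363,0.352,-0.15],
    [0.363,0.352,-0.15],
    [0.363,0.352,-0.15],
  ],
  gripper=[1,1,1,1,1,1,1,1,1,1,1,1],
)

```text
time: 35.15
position: [0.5335, -0.0279, 0.1485]
tool_rot: [0.736, 0.677, -0.0, 0.0]
ft_force: [0.8, -0.2, -0.4]
grip_width: 0.0151
grip_force: 20.0
```

```bash
python3 - <<'E'
from mv import *
go((jig(0,62,110),ori(-4.7,0),0),(jig(0,62,70),ori(-4.7,0),0))
E
```

```text
t35.1 p [ 0.5335 -0.0279  0.1485] w0.0151 f [ 0.8 -0.2 -0.4] q [-0.26  0.51  1.73 -0.    0.9  -0.18]
rot [-0.0, 0.1, -0.0] pos [0.1785, 0.0451, 0.0383] tcp [0.593 0.146 0.11 ]
rot [-0.0, 0.1, -0.0] pos [0.1786, 0.0451, 0.0783] tcp [0.593 0.146 0.07 ]
```

arm_command(
  delta_rot=[
    [0,0,0],
    [0,0,0],
    [0,0,0],
    [0,0,0],
    [0,0,0],
    [0,0,0],
    [0,0,0],
    [0,0,0],
    [0,0,0],
    [0,0,0],
  ],
  delta_pos=[
    [0.1785,0.045,0.01],
    [0.1785,0.045,0.01],
    [0.1785,0.045,0.02],
    [0.1785,0.045,0.03],
    [0.1785,0.045,0.038],
    [0.1785,0.045,0.055],
    [0.1785,0.045,0.067],
    [0.1785,0.045,0.074],
    [0.1785,0.045,0.074],
    [0.1785,0.045,0.074],
  ],
  gripper=[1,1,1,1,1,1,1,1,1,1],
)

```text
time: 35.98
position: [0.5927, 0.1432, 0.0741]
tool_rot: [0.736, 0.677, -0.001, 0.0]
ft_force: [0.2, -0.6, -0.5]
grip_width: 0.0148
grip_force: 20.0
```

```bash
python3 - <<'E'
from mv import *
from rig import viewer
go((jig(0,62,65),ori(-4.7,0),0))
s=viewer.camera("side");t=viewer.camera("top")
out=[]
for c in(t,s):
    x,y=proj(c,jig(0,50,65))[0].astype(int);w=30
    out.append(cv2.resize(c["pixels"][y-w:y+w,x-w:x+w],None,fx=6.6,fy=6.6,interpolation=cv2.INTER_CUBIC))
cv2.imwrite("pics/s1.png",np.hstack(out))
E
```

```text
t36.0 p [0.5927 0.1432 0.0741] w0.0148 f [ 0.2 -0.6 -0.5] q [ 0.05  0.7   1.59 -0.    0.85  0.14]
rot [-0.0, 0.1, -0.1] pos [0.0031, 0.0001, 0.0091] tcp [0.593 0.146 0.065]
```

View pics/s1.png

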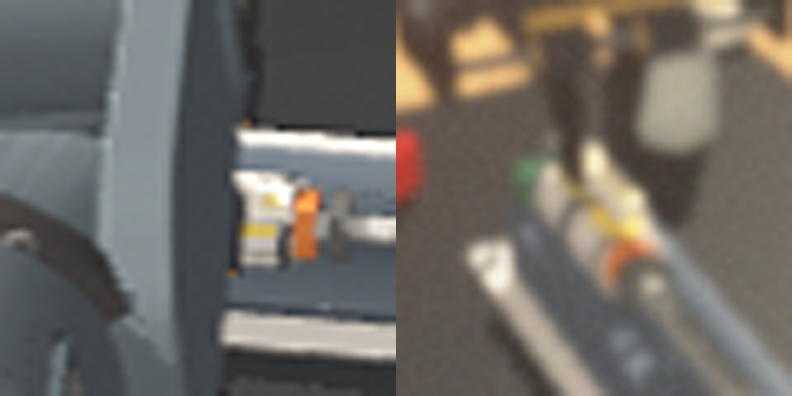

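```bash
python3 - <<'E'
from mv import *
from rig import viewer
t=viewer.camera("top");s=viewer.camera("side")
# model: strip centred at jig (0,59), underside at TCP z-2.6 => top at z=74.1-2.6+8
out=[]
for c in(t,s):
    x,y=proj(c,jig(0,50,65))[0].astype(int);w=30;k=13
    if c is t: x+=8;y+=0
    im=cv2.resize(c["pixels"][y-w:y+w,x-w:x+w],None,fx=k,fy=k,interpolation=cv2.INTER_CUBIC)
    def poly(L,col):
        q=(proj(c,[jig(*p) for p in L])-[x-w,y-w]+.5)*k-.5
        cv2.polylines(im,[np.round(q).astype(np.int32)],True,col,1)
    poly([(-8,14,79.5),(8,14,79.5),(8,104,79.5),(-8,104,79.5)],(255,255,0))
    poly([(-12,14,61.5),(12,14,61.5),(12,102,61.5),(-12,102,61.5)],(0,0,255))
    out.append(im[150:630,300:700] if c is t else im[200:680,150:550])
cv2.imwrite("pics/s2.png",np.hstack(out))
E
```

```text
(no output)
```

View pics/s2.png

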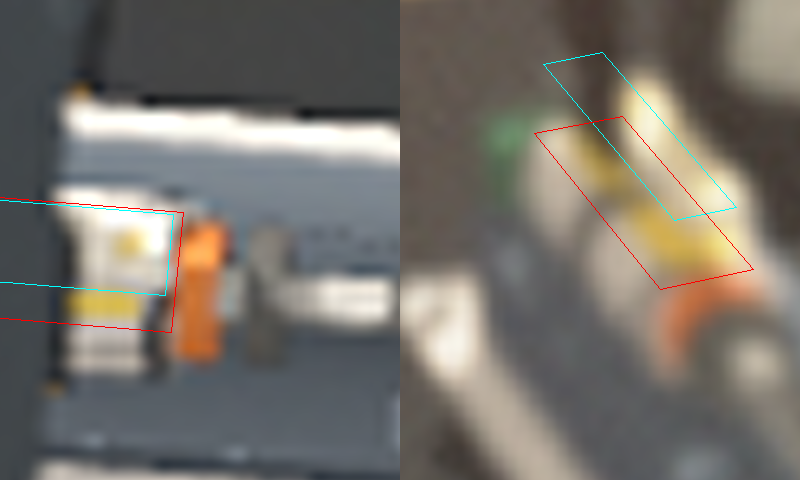

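The top overlay matches the held strip: LED at (130,243), on the model's centreline. The side offset is the known calibration bias. I'll shift 3 mm along the groove and lower it.

arm_command(
  delta_rot=[
    [0,0,0],
    [0,0,0],
    [0,0,0],
    [0,0,0],
    [0,0,0],
    [0,0,0],
  ],
  delta_pos=[
    [0.003,0,0.002],
    [0.003,0,0.005],
    [0.003,0,0.007],
    [0.003,0,0.009],
    [0.003,0,0.0095],
    [0.003,0,0.0095],
  ],
  gripper=[1,1,1,1,1,1],
)

```text
time: 36.68
position: [0.593, 0.1472, 0.0644]
tool_rot: [0.735, 0.678, -0.001, 0.0]
ft_force: [-0.2, -0.5, -0.5]
grip_width: 0.0146
grip_force: 20.0
```

```bash
python3 loc.py
```

```text
t36.7 loc [-0.2 62.9 64.4] F [-0.2 -0.6 -0.5] w 0.0146
```

arm_command(
  delta_rot=[
    [0,0,0],
    [0,0,0],
    [0,0,0],
  ],
  delta_pos=[
    [0,0,0.001],
    [0,0,0.0015],
    [0,0,0.0015],
  ],
  gripper=[1,1,1],
)

```text
time: 36.93
position: [0.5932, 0.1472, 0.064]
tool_rot: [0.735, 0.678, -0.0, 0.001]
ft_force: [-1.5, 0.6, 3.8]
grip_width: 0.015
grip_force: 20.0
```

```bash
python3 loc.py
```

```text
t36.9 loc [ 0.1 62.9 64. ] F [-1.5  0.5  3.8] w 0.015
```

Contact at exactly the expected height. Release and rise.

arm_command(
  delta_rot=[
    [0,0,0],
    [0,0,0],
    [0,0,0],
    [0,0,0],
    [0,0,0],
    [0,0,0],
    [0,0,0],
    [0,0,0],
    [0,0,0],
  ],
  delta_pos=[
    [0,0,0],
    [0,0,0],
    [0,0,0],
    [0,0,0],
    [0,0,-0.01],
    [0,0,-0.04],
    [0,0,-0.08],
    [0,0,-0.12],
    [0,0,-0.12],
  ],
  gripper=[0,0,0,0,0,0,0,0,0],
)

```text
time: 37.68
position: [0.5988, 0.148, 0.1923]
tool_rot: [0.735, 0.678, 0.006, 0.006]
ft_force: [0.5, 0.2, 0.4]
grip_width: 0.0435
grip_force: 0.0
```

```bash
python3 - <<'E'
from loc import *
loc();go((jig(0,-250,180),ori(-4.7,0),0))
E
```

```text
t37.7 loc [  5.5  64.1 192.3] F [0.5 0.2 0.4] w 0.0435
t37.7 p [0.5988 0.148  0.1923] w0.0435 f [0.5 0.2 0.4] q [ 0.06  0.54  1.5  -0.    1.08  0.14]
rot [1.0, -0.1, 0.0] pos [-0.3142, -0.0059, 0.0118] tcp [ 0.567 -0.165  0.18 ]
```

arm_command(
  delta_rot=[
    [1,0,0],
    [1,0,0],
    [1,0,0],
    [1,0,0],
    [1,0,0],
    [1,0,0],
    [1,0,0],
    [1,0,0],
    [1,0,0],
    [1,0,0],
  ],
  delta_pos=[
    [-0.298,-0.006,0.01],
    [-0.298,-0.006,0.01],
    [-0.298,-0.006,0.01],
    [-0.298,-0.006,0.01],
    [-0.298,-0.006,0.01],
    [-0.298,-0.006,0.01],
    [-0.298,-0.006,0.01],
    [-0.298,-0.006,0.01],
    [-0.298,-0.006,0.01],
    [-0.298,-0.006,0.01],
  ],
  gripper=[1,1,1,1,1,1,1,1,1,1],
)

```text
time: 38.52
position: [0.5626, -0.1491, 0.1739]
tool_rot: [0.736, 0.677, -0.006, -0.006]
ft_force: [-0.6, 0.4, 0.7]
grip_width: 0.0005
grip_force: 0.0
```

```bash
python3 - <<'E'
from strip import *
from loc import *
loc();go((jig(0,-234,100),ori(-4.7,0),0))
for n in("top","side"):
    c=viewer.camera(n);np.savez(n+"5.npz",**c)
c=load("top5.npz")
# strip outline on flats: white blob near
hsv=cv2.cvtColor(c["pixels"],cv2.COLOR_BGR2HSV)
ss=np.arange(-24,24.1,1)
for y in(25,60,95):
    P=[jig(s,y,69.5) for s in ss];uv=proj(c,P).astype(np.float32)[None]
    v=cv2.remap(c["pixels"],uv[...,0],uv[...,1],cv2.INTER_LINEAR)[0].astype(int)
    print(y," ".join(f"{int(s)}:{b}/{g}" for s,(b,g,r) in zip(ss,v)))
yy=np.arange(0,120,2);uv=proj(c,[jig(5,y,69.5) for y in yy]).astype(np.float32)[None]
v=cv2.remap(c["pixels"],uv[...,0],uv[...,1],cv2.INTER_LINEAR)[0].astype(int);print(" ".join(f"{y}:{b}/{g}/{r}" for y,(b,g,r) in zip(yy,v)))
E
```

```text
t38.5 loc [  -6.1 -234.9  173.9] F [-0.7  0.4  0.7] w 0.0005
t38.5 p [ 0.5626 -0.1491  0.1739] w0.0005 f [-0.6  0.4  0.7] q [-0.45  0.54  1.58 -0.01  1.04 -0.36]
rot [-1.0, 0.0, -0.1] pos [0.001, 0.0074, 0.0738] tcp [ 0.569 -0.149  0.1  ]
25 -24:103/98 -23:107/105 -22:127/130 -21:146/153 -20:154/163 -19:152/161 -18:150/158 -17:167/175 -16:183/191 -15:202/210 -14:222/230 -13:243/252 -12:215/253 -11:174/250 -10:144/247 -9:136/247 -8:127/247 -7:125/247 -6:126/247 -5:126/247 -4:126/247 -3:127/247 -2:127/247 -1:126/247 0:126/247 1:125/247 2:124/247 3:125/247 4:130/247 5:135/247 6:155/247 7:181/248 8:207/248 9:219/246 10:232/245 11:229/235 12:214/220 13:198/205 14:173/173 15:149/143 16:135/125 17:138/128 18:141/132 19:143/133 20:144/134 21:146/136 22:153/146 23:159/155 24:176/175
60 -24:100/93 -23:98/94 -22:95/95 -21:90/94 -20:81/84 -19:73/74 -18:69/69 -17:71/71 -16:71/70 -15:79/79 -14:90/91 -13:100/101 -12:106/107 -11:112/113 -10:119/120 -9:125/126 -8:128/129 -7:126/127 -6:124/124 -5:118/118 -4:113/113 -3:103/102 -2:104/103 -1:107/107 0:106/107 1:102/103 2:98/98 3:91/89 4:86/83 5:81/77 6:
[... 922 characters left out ...]
35/247/255 28:133/247/255 30:133/246/255 32:134/246/255 34:137/246/255 36:138/246/255 38:137/246/255 40:137/246/255 42:139/246/255 44:138/247/255 46:136/247/255 48:147/249/255 50:202/252/255 52:169/202/213 54:132/145/153 56:109/109/113 58:99/99/102 60:81/77/78 62:161/184/194 64:185/240/250 66:162/249/255 68:134/248/255 70:136/247/255 72:136/247/255 74:136/247/255 76:136/247/255 78:137/247/255 80:139/247/255 82:138/247/255 84:136/247/255 86:134/247/255 88:130/247/255 90:127/248/255 92:160/250/255 94:191/236/242 96:153/182/196 98:101/104/110 100:105/119/100 102:121/150/109 104:124/158/110 106:124/158/111 108:125/158/112 110:126/159/112 112:125/158/111 114:119/150/107 116:93/111/86 118:74/80/72
```

The strip isn't on the flats any more. It was probably knocked aside, or dragged up by a finger. I'll locate it numerically by differencing against the earlier images.

```bash
python3 - <<'E'
from strip import *
for n,ref in(("top","top0.npz"),("side","side0.npz")):
    c=load(n+"5.npz");r=load(ref);img=c["pixels"]
    hsv=cv2.cvtColor(img,cv2.COLOR_BGR2HSV)
    d=np.abs(img.astype(int)-r["pixels"]).max(2)>60
    m=((hsv[...,2]>150)&(hsv[...,1]<110)&d).astype(np.uint8)
    k,l,st,ce=cv2.connectedComponentsWithStats(m)
    for i in range(1,k):
        if 25<st[i,4]<900:
            (cx,cy),wh,a=cv2.minAreaRect(np.argwhere(l==i)[:,::-1].astype(np.float32));print(n,np.round(ce[i]),st[i,4],"wh",np.round(wh),round(a),"z0",np.round(onplane(c,ce[i],.008),3))
# expected pixel of gripper tcp
for n in("top","side"): print(n,"tcp px",proj(load(n+"5.npz"),[.5626,-.149,.174])[0],"jig",proj(load(n+"5.npz"),jig(0,60,69))[0])
E
```

```text
top [348. 148.] 160 wh [ 5. 86.] 20 z0 [ 0.724 -0.214  0.008]
top [430. 155.] 31 wh [ 1. 26.] 7 z0 [ 0.702 -0.439  0.008]
top [334. 158.] 33 wh [17.  1.] 90 z0 [ 0.695 -0.175  0.008]
top [424. 200.] 64 wh [ 1. 47.] 7 z0 [ 0.576 -0.412  0.008]
top [360. 192.] 231 wh [23. 17.] 3 z0 [ 0.598 -0.242  0.008]
top [207. 191.] 115 wh [14. 13.] 6 z0 [0.602 0.174 0.008]
top [224. 192.] 103 wh [12. 13.] 90 z0 [0.6   0.127 0.008]
top [261. 195.] 47 wh [17.  3.] 6 z0 [0.59  0.029 0.008]
top [207. 233.] 231 wh [35.  7.] 10 z0 [0.488 0.171 0.008]
top [442. 257.] 306 wh [37. 24.] 8 z0 [ 0.425 -0.447  0.008]
top [467. 292.] 98 wh [39. 13.] 36 z0 [ 0.336 -0.503  0.008]
top [ 33. 334.] 364 wh [16. 40.] 38 z0 [0.235 0.599 0.008]
top [472. 327.] 44 wh [31.  4.] 6 z0 [ 0.252 -0.506  0.008]
top [499. 344.] 48 wh [25.  7.] 62 z0 [ 0.212 -0.57   0.008]
top [508. 371.] 32 wh [18.  4.] 74 z0 [ 0.15  -0.583  0.008]
side [306. 157.] 29 wh [ 9. 11.] 68 z0 [0.916 0.255 0.008]
side [ 72. 177.] 165 wh [ 9. 37.] 3 z0 [0.107 0.503 0.008]
side [240. 177.] 83 wh [20.  6.] 54 z0 [0.62  0.225 0.008]
side [247. 176.] 41 wh [18.  3.] 55 z0 [0.649 0.222 0.008]
side [211. 193.] 115 wh [18.  7.] 67 z0 [0.492 0.17  0.008]
side [289. 234.] 41 wh [8. 5.] 45 z0 [ 0.598 -0.138  0.008]
top tcp px [339.78119245 194.40299218] jig [214.92243272 189.95418343]
side tcp px [281.91085769 187.05018031] jig [242.28708924 172.96409377]
```

The strip lies LED up on the bench near (0.49, 0.17): same area as before, and both views agree. I'll measure its exact pose.

```bash
python3 - <<'E'
from strip import *
for n in("top","side"):
    c=viewer.camera(n);np.savez(n+"6.npz",**c)
    hsv=cv2.cvtColor(c["pixels"],cv2.COLOR_BGR2HSV);m=((hsv[...,2]>140)&(hsv[...,1]<120)).astype(np.uint8)
    k,l,st,ce=cv2.connectedComponentsWithStats(m);u0=proj(c,[.489,.171,.008])[0]
    for i in range(1,k):
        if 60<st[i,4]<900 and np.hypot(*(ce[i]-u0))<15:
            pts=np.argwhere(l==i)[:,::-1];W=np.array([onplane(c,p,.008)[:2] for p in pts.astype(float)])
            (cx,cy),(w,h),a=cv2.minAreaRect((W*1000).astype(np.float32));e,V=np.linalg.eigh(np.cov(W.T));d=V[:,1]
            print(n,st[i,4],"ctr",W.mean(0).round(4),"rect",round(cx),round(cy),round(w),round(h),"yaw",np.degrees(np.arctan2(d[1],d[0]))%180)
    am=(hsv[...,0]>8)&(hsv[...,0]<28)&(hsv[...,1]>100)&(hsv[...,2]>150);x,y=u0.astype(int);print("amber",am[y-15:y+15,x-20:x+20].sum(), "row of px", c["pixels"][y-2:y+3,x].tolist())
c=load("top6.npz");edges(c,36);edges(c,81)
go(([.489,.171,.12],ori(0,0),0))
E
```

```text
top 234 ctr [0.4895 0.1708] rect 490 171 92 18 yaw 80.0541268814759
amber 0 row of px [[241, 250, 255], [240, 249, 255], [240, 250, 255], [239, 248, 255], [243, 253, 255]]
side 120 ctr [0.4923 0.1703] rect 493 172 108 23 yaw 79.75120501157328
amber 173 row of px [[241, 246, 247], [239, 245, 247], [237, 244, 246], [232, 241, 245], [220, 234, 241]]
y 36 yellow -7.25 11.0 sil -18.25 18.5 roll~-2.8
y 81 yellow -7.0 11.25 sil -18.0 18.5 roll~-2.2
t38.7 p [ 0.5629 -0.1472  0.1738] w0.0003 f [-0. -0. -0.] q [-0.44  0.54  1.58 -0.01  1.04 -0.36]
rot [-1.0, 0.0, -4.6] pos [0.3114, -0.098, 0.0552] tcp [0.489 0.171 0.12 ]
```

```bash
python3 - <<'E'
from strip import *
for f,ce,yaw in(("top0.npz",(.4303,-.331),115.4),("top6.npz",(.4895,.1708),80.)):
    c=load(f);a=np.radians(yaw);d=np.array([np.cos(a),np.sin(a)])
    uv=proj(c,[np.r_[np.array(ce)+d*s*1e-3,.008] for s in range(-46,47,3)]).astype(np.float32)[None]
    v=cv2.remap(c["pixels"],uv[...,0],uv[...,1],cv2.INTER_LINEAR)[0].astype(int);print(f,[(r-b,g) for b,g,r in v.tolist()])
go(([.489,.171,.12],ori(-10,0),0))
E
```

```text
top0.npz [(16, 144), (55, 248), (111, 245), (75, 243), (17, 255), (11, 255), (26, 255), (91, 247), (42, 254), (12, 255), (10, 255), (37, 254), (94, 248), (57, 243), (16, 255), (11, 255), (31, 255), (83, 248), (44, 252), (12, 255), (10, 255), (36, 254), (94, 248), (34, 254), (11, 255), (10, 255), (30, 255), (85, 249), (43, 254), (6, 254), (17, 221)]
top6.npz [(17, 186), (18, 244), (16, 249), (17, 247), (17, 247), (17, 247), (17, 248), (17, 248), (17, 247), (17, 247), (17, 247), (16, 248), (16, 249), (16, 248), (17, 248), (16, 248), (16, 249), (16, 250), (16, 249), (16, 248), (16, 249), (15, 249), (15, 250), (15, 250), (15, 249), (15, 249), (15, 250), (14, 251), (14, 251), (12, 251), (17, 216)]
t38.7 p [ 0.5629 -0.1472  0.1738] w0.0003 f [-0. -0. -0.] q [-0.44  0.54  1.58 -0.01  1.04 -0.36]
rot [-1.0, 0.1, 5.4] pos [0.3114, -0.098, 0.0552] tcp [0.489 0.171 0.12 ]
```

The strip landed LED side down, so it has to be flipped. The plan:
1. Carry it to open bench and lay it down.
2. Regrip it with the tool leaning −40°.
3. Swing to about +75° and let it topple over.

First I'll pick it up.

arm_command(
  delta_rot=[
    [-1,0,5.4],
    [-1,0,5.4],
    [-1,0,5.4],
    [-1,0,5.4],
    [-1,0,5.4],
    [-1,0,5.4],
    [-1,0,5.4],
    [-1,0,5.4],
    [-1,0,5.4],
    [-1,0,5.4],
    [-1,0,5.4],
    [-1,0,5.4],
  ],
  delta_pos=[
    [0.3114,-0.098,0],
    [0.3114,-0.098,0],
    [0.3114,-0.098,0],
    [0.3114,-0.098,0],
    [0.3114,-0.098,0],
    [0.3114,-0.098,0],
    [0.3114,-0.098,0],
    [0.3114,-0.098,0],
    [0.3114,-0.098,0.03],
    [0.3114,-0.098,0.06],
    [0.3114,-0.098,0.09],
    [0.3114,-0.098,0.09],
  ],
  gripper=[0.3,0.3,0.3,0.3,0.3,0.3,0.3,0.3,0.3,0.3,0.3,0.3],
)

```text
time: 39.72
position: [0.4845, 0.1704, 0.0808]
tool_rot: [0.766, 0.643, -0.005, -0.002]
ft_force: [-0.6, -0.3, -0.3]
grip_width: 0.0301
grip_force: 0.0
```

```bash
python3 - <<'E'
from mv import *
go(([.4897,.1708,.012],ori(-10,0),0),([.4897,.1708,.0035],ori(-10,0),0))
E
```

```text
t39.7 p [0.4845 0.1704 0.0808] w0.0301 f [-0.6 -0.3 -0.3] q [ 0.12  0.61  1.82 -0.    0.72  0.3 ]
rot [-0.5, 0.3, 0.1] pos [0.0016, 0.0057, 0.0687] tcp [0.49  0.171 0.012]
rot [-0.5, 0.3, 0.1] pos [0.0017, 0.0058, 0.0772] tcp [0.49  0.171 0.004]
```

arm_command(
  delta_rot=[
    [-0.5,0.3,0],
    [-0.5,0.3,0],
    [-0.5,0.3,0],
    [-0.5,0.3,0],
    [-0.5,0.3,0],
    [-0.5,0.3,0],
    [-0.5,0.3,0],
    [-0.5,0.3,0],
    [-0.5,0.3,0],
  ],
  delta_pos=[
    [0.0016,0.0057,0.03],
    [0.0016,0.0057,0.055],
    [0.0016,0.0057,0.06],
    [0.0016,0.0057,0.06],
    [0.0016,0.0057,0.06],
    [0.0016,0.0057,0.068],
    [0.0016,0.0057,0.074],
    [0.0016,0.0057,0.074],
    [0.0016,0.0057,0.074],
  ],
  gripper=[0.3,0.3,0.3,0.3,0.3,0.3,0.3,0.3,0.3],
)

```text
time: 40.47
position: [0.495, 0.1696, 0.0112]
tool_rot: [0.767, 0.642, 0.004, 0.003]
ft_force: [-0.3, -0.0, -0.2]
grip_width: 0.0303
grip_force: 0.0
```

```bash
python3 - <<'E'
from mv import *
A=[.42,-.22,0]
go(([.4897,.1708,.0035],ori(-10,0),0),([.4897,.1708,.15],ori(-10,0),0),([.42,-.22,.15],ori(-28,0),0))
E
```

```text
t40.5 p [0.495  0.1696 0.0112] w0.0303 f [-0.3 -0.  -0.2] q [0.12 0.74 1.84 0.   0.55 0.29]
rot [0.5, -0.2, -0.1] pos [0.0002, -0.0055, 0.0076] tcp [0.49  0.171 0.004]
rot [0.5, -0.2, -0.1] pos [0.0007, -0.0041, -0.1389] tcp [0.49  0.171 0.15 ]
rot [0.5, -0.3, 17.9] pos [-0.3963, -0.0042, -0.1401] tcp [ 0.42 -0.22  0.15]
```

arm_command(
  delta_rot=[
    [0.5,-0.2,0],
    [0.5,-0.2,0],
    [0.5,-0.2,0],
    [0.5,-0.2,0],
    [0.5,-0.2,0],
    [0.5,-0.2,0],
    [0.5,-0.2,0],
    [0.5,-0.2,0],
    [0.5,-0.2,0],
    [0.5,-0.2,0],
    [0.5,-0.2,0],
    [0.5,-0.2,0],
  ],
  delta_pos=[
    [0,-0.005,0],
    [0,-0.005,0],
    [0,-0.005,0.004],
    [0,-0.005,0.0075],
    [0,-0.005,0.0075],
    [0,-0.005,0.0075],
    [0,-0.005,0.0075],
    [0,-0.005,0.0075],
    [0,-0.005,0.0075],
    [0,-0.005,-0.01],
    [0,-0.005,-0.05],
    [0,-0.005,-0.09],
  ],
  gripper=[0.3,0.3,0.3,0.3,1,1,1,1,1,1,1,1],
  grip_force=20,
)

```text
time: 41.47
position: [0.4876, 0.1701, 0.1006]
tool_rot: [0.767, 0.642, -0.002, -0.001]
ft_force: [1.9, -0.3, 0.6]
grip_width: 0.0153
grip_force: 20.0
```

```bash
python3 - <<'E'
from mv import *
go(([.42,-.22,.15],ori(-28,0),0))
E
```

```text
t41.5 p [0.4876 0.1701 0.1006] w0.0153 f [ 1.9 -0.3  0.6] q [ 0.12  0.57  1.81 -0.    0.77  0.3 ]
rot [-0.2, 0.1, 17.9] pos [-0.396, 0.0017, -0.0487] tcp [ 0.42 -0.22  0.15]
```

arm_command(
  delta_rot=[
    [0,0,18],
    [0,0,18],
    [0,0,18],
    [0,0,18],
    [0,0,18],
    [0,0,18],
    [0,0,18],
    [0,0,18],
    [0,0,18],
    [0,0,18],
    [0,0,18],
    [0,0,18],
  ],
  delta_pos=[
    [-0.396,0.002,-0.04],
    [-0.396,0.002,-0.04],
    [-0.396,0.002,-0.04],
    [-0.396,0.002,-0.04],
    [-0.396,0.002,-0.04],
    [-0.396,0.002,-0.04],
    [-0.396,0.002,-0.04],
    [-0.396,0.002,-0.04],
    [-0.396,0.002,-0.04],
    [-0.396,0.002,-0.01],
    [-0.396,0.002,0.03],
    [-0.396,0.002,0.06],
  ],
  gripper=[1,1,1,1,1,1,1,1,1,1,1,1],
)

```text
time: 42.47
position: [0.422, -0.2225, 0.0402]
tool_rot: [0.859, 0.513, 0.001, 0.002]
ft_force: [-0.8, -1.3, -1.0]
grip_width: 0.0157
grip_force: 20.0
```

```bash
python3 - <<'E'
from mv import *
go(([.42,-.22,.005],ori(-28,0),0),([.42,-.22,.06],ori(-28,-40),0))
E
```

```text
t42.5 p [ 0.422  -0.2225  0.0402] w0.0157 f [-0.8 -1.3 -1. ] q [-0.72  0.66  1.94 -0.    0.54 -0.23]
rot [0.2, 0.1, -0.3] pos [0.0013, -0.0031, 0.0352] tcp [ 0.42  -0.22   0.005]
rot [0.1, -39.9, -0.4] pos [0.0013, -0.0029, -0.0198] tcp [ 0.42 -0.22  0.06]
```

arm_command(
  delta_rot=[
    [0,0,0],
    [0,0,0],
    [0,0,0],
    [0,0,0],
    [0,0,0],
    [0,0,0],
    [0,0,0],
    [0,0,0],
    [0,0,0],
    [0,-40,0],
    [0,-40,0],
    [0,-40,0],
  ],
  delta_pos=[
    [0,0,0.02],
    [0,0,0.032],
    [0,0,0.035],
    [0,0,0.035],
    [0,0,0.035],
    [0,0,0.035],
    [0,0,0.035],
    [0,0,0.02],
    [0,0,-0.02],
    [0.018,0,-0.04],
    [0.018,0,-0.04],
    [0.018,0,-0.04],
  ],
  gripper=[1,1,1,1,0.2,0.2,0.2,0.2,0.2,0.2,0.2,0.2],
)

```text
time: 43.47
position: [0.4309, -0.2051, 0.0835]
tool_rot: [0.85, 0.509, -0.117, 0.069]
ft_force: [-0.1, 0.6, -0.7]
grip_width: 0.0349
grip_force: 0.0
```

```bash
python3 - <<'E'
from strip import *
c=viewer.camera("side");np.savez("side7.npz",**c)
for ce,a,b in blob(c,[.422,-.2225,.008],25):
    P=np.array([onplane(c,p,.008) for p in b]);print(ce,a,"ctr",np.round(onplane(c,ce,.007),4),"corners",P[:,:2].round(3).tolist())
C=np.array([.4215,-.222,0]);d=np.array([.469,.883,0])
go((C+.018*d+[0,0,.05],ori(-28,-40),0),(C+.018*d+[0,0,.004],ori(-28,-40),.0))
E
```

```text
[245.5 273.5] 244 ctr [ 0.4229 -0.2203  0.007 ] corners [[0.391, -0.259], [0.439, -0.168], [0.456, -0.179], [0.408, -0.269]]
t43.5 p [ 0.4318 -0.2023  0.0824] w0.0346 f [ 1.2  1.8 -0.8] q [-0.5   0.6   1.9  -0.44  0.69  0.34]
rot [-0.2, -24.2, 0.1] pos [0.0048, 0.0002, 0.0323] tcp [ 0.43  -0.206  0.05 ]
rot [-0.2, -24.2, 0.1] pos [0.0173, 0.0004, 0.0766] tcp [ 0.43  -0.206  0.004]
```

```bash
python3 - <<'E'
from mv import *
C=np.array([.4212,-.222,0]);d=np.array([.469,.883,0])
go((C+.018*d+[0,0,.03],ori(-28,-35),0),(C+.018*d+[0,0,.0075],ori(-28,-35),.0))
E
```

```text
t43.5 p [ 0.4318 -0.2023  0.0824] w0.0346 f [ 1.2  1.8 -0.8] q [-0.5   0.6   1.9  -0.44  0.69  0.34]
rot [-0.2, -19.2, 0.1] pos [0.0101, 0.0, 0.0516] tcp [ 0.43  -0.206  0.03 ]
rot [-0.2, -19.2, 0.1] pos [0.0163, 0.0001, 0.0733] tcp [ 0.43  -0.206  0.008]
```

arm_command(
  delta_rot=[
    [0,-19,0],
    [0,-19,0],
    [0,-19,0],
    [0,-19,0],
    [0,-19,0],
    [0,-19,0],
    [0,-19,0],
  ],
  delta_pos=[
    [0.01,0,0.02],
    [0.01,0,0.04],
    [0.01,0,0.05],
    [0.01,0,0.05],
    [0.01,0,0.05],
    [0.01,0,0.05],
    [0.01,0,0.05],
  ],
  gripper=[0.2,0.2,0.2,0.2,0.2,0.2,0.2],
)

```text
time: 44.1
position: [0.4274, -0.2075, 0.0309]
tool_rot: [0.819, 0.492, -0.255, 0.148]
ft_force: [-0.5, -0.6, 1.3]
grip_width: 0.0348
grip_force: 0.0
```

```bash
python3 - <<'E'
from mv import *
C=np.array([.4212,-.222,0]);d=np.array([.469,.883,0])
go((C+.018*d+[0,0,.0075],ori(-28,-35),.0),(C+.018*d+[0,0,.18],ori(-28,-35),.0))
E
```

```text
t44.1 p [ 0.4274 -0.2075  0.0309] w0.0348 f [-0.5 -0.6  1.3] q [-0.33  0.8   1.86 -0.87  0.81  0.88]
rot [-0.5, -0.7, 0.1] pos [0.0151, 0.0015, 0.0181] tcp [ 0.43  -0.206  0.008]
rot [-0.5, -0.7, 0.1] pos [-0.082, 0.0001, -0.1245] tcp [ 0.43  -0.206  0.18 ]
```

Descend, grip with 30 N, and lift.

arm_command(
  delta_rot=[
    [0,-0.5,0],
    [0,-0.5,0],
    [0,-0.5,0],
    [0,-0.5,0],
    [0,-0.5,0],
    [0,-0.5,0],
    [0,-0.5,0],
    [0,-0.5,0],
    [0,-0.5,0],
    [0,-0.5,0],
    [0,-0.5,0],
    [0,-0.5,0],
  ],
  delta_pos=[
    [0.008,0.001,0.01],
    [0.013,0.0015,0.016],
    [0.015,0.0015,0.018],
    [0.015,0.0015,0.018],
    [0.015,0.0015,0.018],
    [0.015,0.0015,0.018],
    [0.015,0.0015,0.018],
    [0.015,0.0015,0.018],
    [0.005,0.0015,0.005],
    [-0.01,0.0015,-0.02],
    [-0.03,0.0015,-0.05],
    [-0.055,0.0015,-0.085],
  ],
  gripper=[0.2,0.2,0.2,1,1,1,1,1,1,1,1,1],
  grip_force=30,
)

```text
time: 45.1
position: [0.4304, -0.2053, 0.1297]
tool_rot: [0.817, 0.493, -0.259, 0.149]
ft_force: [0.7, -0.3, -0.1]
grip_width: 0.0143
grip_force: 30.0
```

```bash
python3 - <<'E'
from mv import *
go(([.42,-.23,.16],ori(-28,20),0),([.42,-.23,.16],ori(-28,75),.0))
E
```

```text
t45.1 p [ 0.4304 -0.2053  0.1297] w0.0143 f [ 0.7 -0.3 -0.1] q [-0.32  0.62  1.82 -0.74  0.98  0.68]
rot [-0.7, 54.7, 0.1] pos [-0.0392, 0.002, -0.0097] tcp [ 0.42 -0.23  0.16]
rot [-0.8, 109.7, -0.3] pos [-0.0392, 0.002, -0.0097] tcp [ 0.42 -0.23  0.16]
```

arm_command(
  delta_rot=[
    [0,54.7,0],
    [0,54.7,0],
    [0,54.7,0],
    [0,54.7,0],
    [0,54.7,0],
    [0,54.7,0],
    [0,54.7,0],
    [0,109,0],
    [0,109,0],
    [0,109,0],
    [0,109,0],
    [0,109,0],
  ],
  delta_pos=[
    [-0.039,0.002,-0.01],
    [-0.039,0.002,-0.01],
    [-0.039,0.002,-0.01],
    [-0.039,0.002,-0.01],
    [-0.039,0.002,-0.01],
    [-0.039,0.002,-0.01],
    [-0.039,0.002,-0.01],
    [-0.039,0.002,-0.01],
    [-0.039,0.002,-0.01],
    [-0.039,0.002,-0.01],
    [-0.039,0.002,-0.01],
    [-0.039,0.002,-0.01],
  ],
  gripper=[1,1,1,1,1,1,1,1,1,1,1,1],
)

```text
time: 46.1
position: [0.4205, -0.2324, 0.1607]
tool_rot: [0.78, 0.466, 0.359, -0.216]
ft_force: [-0.8, -0.0, -1.0]
grip_width: 0.0147
grip_force: 30.0
```

```bash
python3 - <<'E'
from mv import *
go(([.42,-.23,.12],ori(-28,75),.0),([.42,-.23,.075],ori(-28,75),.0))
E
```

```text
t46.1 p [ 0.4205 -0.2324  0.1607] w0.0147 f [-0.8 -0.  -1. ] q [-1.16  0.67  1.79  0.65  1.37 -1.04]
rot [0.1, 25.5, -0.3] pos [-0.0298, -0.0015, 0.0279] tcp [ 0.42 -0.23  0.12]
rot [0.1, 25.5, -0.3] pos [-0.064, -0.0013, 0.0571] tcp [ 0.42  -0.23   0.075]
```

arm_command(
  delta_rot=[
    [0,22.5,0],
    [0,22.5,0],
    [0,22.5,0],
    [0,22.5,0],
    [0,22.5,0],
    [0,22.5,0],
    [0,22.5,0],
    [0,22.5,0],
    [0,22.5,0],
    [0,22.5,0],
  ],
  delta_pos=[
    [-0.01,0,0.01],
    [-0.02,0,0.02],
    [-0.03,0,0.028],
    [-0.045,0,0.04],
    [-0.058,0,0.051],
    [-0.064,0,0.057],
    [-0.068,0,0.06],
    [-0.068,0,0.06],
    [-0.068,0,0.06],
    [-0.068,0,0.06],
  ],
  gripper=[1,1,1,1,1,1,1,1,1,1],
)

```text
time: 46.93
position: [0.4204, -0.2284, 0.07]
tool_rot: [0.696, 0.415, 0.501, -0.305]
ft_force: [-0.5, -1.2, -0.6]
grip_width: 0.0144
grip_force: 30.0
```

```bash
python3 - <<'E'
from mv import *
go(([.42,-.23,.065],ori(-28,72),.0),([.42,-.23,.2],ori(-28,50),.0))
E
```

```text
t46.9 p [ 0.4204 -0.2284  0.07  ] w0.0144 f [-0.5 -1.2 -0.6] q [-1.24  1.04  1.71  0.77  1.53 -1.28]
rot [-0.1, 0.1, -0.5] pos [-0.0053, 0.0004, 0.0001] tcp [ 0.42  -0.23   0.065]
rot [-0.2, -21.9, -0.5] pos [0.123, -0.0007, -0.042] tcp [ 0.42 -0.23  0.2 ]
```

arm_command(
  delta_rot=[
    [0,0,0],
    [0,0,0],
    [0,0,0],
    [0,0,0],
    [0,0,0],
    [0,0,0],
    [0,0,0],
    [0,0,0],
    [0,0,0],
    [0,0,0],
    [0,-20,0],
    [0,-20,0],
  ],
  delta_pos=[
    [-0.004,0,0],
    [-0.006,0,0],
    [-0.006,0,0],
    [-0.006,0,0],
    [-0.006,0,0],
    [-0.006,0,0],
    [-0.006,0,0],
    [-0.006,0,0],
    [0.02,0,0],
    [0.06,0,0],
    [0.1,0,-0.02],
    [0.12,0,-0.04],
  ],
  gripper=[1,1,1,-0.4,-0.4,-0.4,-0.4,-0.4,-0.4,-0.4,-0.4,-0.4],
)

```text
time: 47.93
position: [0.4205, -0.2281, 0.1959]
tool_rot: [0.753, 0.447, 0.41, -0.254]
ft_force: [0.8, -1.3, 0.1]
grip_width: 0.0593
grip_force: 0.0
```

```bash
cat > find.py <<'E'
from strip import *
def find(c,g,rad,n):
    hsv=cv2.cvtColor(c["pixels"],cv2.COLOR_BGR2HSV);m=((hsv[...,2]>140)&(hsv[...,1]<140)).astype(np.uint8)
    m=cv2.morphologyEx(m,cv2.MORPH_CLOSE,np.ones((3,3),np.uint8))
    k,l,st,ce=cv2.connectedComponentsWithStats(m);u0=proj(c,g)[0]
    for i in range(1,k):
        if 60<st[i,4]<700 and np.hypot(*(ce[i]-u0))<rad:
            pts=np.argwhere(l==i)[:,::-1];W=np.array([onplane(c,p,.008)[:2] for p in pts.astype(float)])
            (cx,cy),(w,h),a=cv2.minAreaRect((W*1000).astype(np.float32));e,V=np.linalg.eigh(np.cov(W.T));d=V[:,1]
            v=np.array([c["pixels"][tuple(np.round(proj(c,np.r_[W.mean(0)+d*s*1e-3,.008])[0]).astype(int)[::-1])] for s in range(-39,40,3)]).astype(int)
            print(n,st[i,4],"ctr",W.mean(0).round(4),"rect",round(cx),round(cy),round(w),round(h),"yaw %.1f"%(np.degrees(np.arctan2(d[1],d[0]))%180),"r-b",(v[:,2]-v[:,0]).tolist())
E
python3 - <<'E'
from find import *
for n in("side","top"): find(viewer.camera(n),[.41,-.25,.008],35,n)
go(([.35,-.1,.25],ori(-28,0),0))
E
```

```text
side 291 ctr [ 0.4033 -0.2633] rect 405 -261 103 22 yaw 61.6 r-b [30, 20, 19, 15, 5, 2, 5, 13, 12, 4, 2, 7, 16, 10, 3, 3, 8, 8, 14, 6, 2, 4, 8, 7, 2, 3, 3]
top 215 ctr [ 0.4056 -0.2553] rect 404 -258 92 18 yaw 63.8 r-b [36, 3, 15, 53, 109, 17, 9, 9, 26, 87, 47, 9, 9, 92, 69, 20, 9, 9, 84, 106, 23, 8, 9, 26, 107, 26, 10]
t48.0 p [ 0.4225 -0.2313  0.202 ] w0.0601 f [ 0.2 -0.3 -0.7] q [-1.19  0.66  1.75  0.7   1.52 -1.04]
rot [0.2, -57.0, 0.1] pos [0.0851, -0.1255, 0.0423] tcp [ 0.35 -0.1   0.25]
```

Flipped: the amber LEDs show. The strip is at (0.403, −0.259), yaw 63°. Regrip it vertically.

```bash
python3 - <<'E'
from mv import *
go(([.403,-.2585,.08],ori(-27,0),0))
E
```

```text
t48.0 p [ 0.4225 -0.2313  0.202 ] w0.0601 f [ 0.2 -0.3 -0.7] q [-1.19  0.66  1.75  0.7   1.52 -1.04]
rot [0.7, -57.0, -0.8] pos [-0.1204, -0.0048, 0.0386] tcp [ 0.403 -0.258  0.08 ]
```

arm_command(
  delta_rot=[
    [0.7,-57,-0.8],
    [0.7,-57,-0.8],
    [0.7,-57,-0.8],
    [0.7,-57,-0.8],
    [0.7,-57,-0.8],
    [0.7,-57,-0.8],
    [0.7,-57,-0.8],
    [0.7,-57,-0.8],
    [0.7,-57,-0.8],
    [0.7,-57,-0.8],
    [0.7,-57,-0.8],
    [0.7,-57,-0.8],
  ],
  delta_pos=[
    [0,0,0],
    [0,0,0],
    [0,0,0],
    [0,0,0],
    [-0.03,0,0.01],
    [-0.06,0,0.02],
    [-0.09,-0.003,0.03],
    [-0.12,-0.005,0.0385],
    [-0.12,-0.005,0.0385],
    [-0.12,-0.005,0.0385],
    [-0.12,-0.005,0.0385],
    [-0.12,-0.005,0.0385],
  ],
  gripper=[0,0,0,0,0,0,0,0,0,0,0,0],
)

```text
time: 49.03
position: [0.4012, -0.2562, 0.0746]
tool_rot: [0.854, 0.521, 0.002, -0.008]
ft_force: [-0.5, -0.7, 0.1]
grip_width: 0.0438
grip_force: 0.0
```

```bash
python3 - <<'E'
from find import *
find(viewer.camera("side"),[.403,-.259,.008],35,"side")
go(([.403,-.2585,.0035],ori(-27,0),0))
E
```

```text
side 288 ctr [ 0.4033 -0.2634] rect 406 -259 101 22 yaw 61.4 r-b [32, 22, 20, 15, 5, 2, 5, 12, 12, 4, 3, 7, 16, 9, 3, 2, 9, 9, 14, 6, 2, 3, 8, 6, 3, 3, 3]
t49.1 p [ 0.4011 -0.2564  0.0747] w0.0433 f [-0.3  0.4  1.4] q [-0.81  0.59  1.92  0.01  0.65 -0.34]
rot [-0.6, -0.6, -0.2] pos [-0.0018, 0.0035, 0.0712] tcp [ 0.403 -0.258  0.004]
```

arm_command(
  delta_rot=[
    [-0.6,-0.6,0],
    [-0.6,-0.6,0],
    [-0.6,-0.6,0],
    [-0.6,-0.6,0],
    [-0.6,-0.6,0],
    [-0.6,-0.6,0],
    [-0.6,-0.6,0],
    [-0.6,-0.6,0],
    [-0.6,-0.6,0],
    [-0.6,-0.6,0],
    [-0.6,-0.6,0],
    [-0.6,-0.6,0],
  ],
  delta_pos=[
    [-0.002,0.0035,0.03],
    [-0.002,0.0035,0.055],
    [-0.002,0.0035,0.066],
    [-0.002,0.0035,0.07],
    [-0.002,0.0035,0.07],
    [-0.002,0.0035,0.07],
    [-0.002,0.0035,0.07],
    [-0.002,0.0035,0.07],
    [-0.002,0.0035,0.07],
    [-0.002,0.0035,0.07],
    [-0.002,0.0035,0.07],
    [-0.002,0.0035,0.07],
  ],
  gripper=[0,0,0,0,0,1,1,1,1,1,1,1],
  grip_force=20,
)

```text
time: 50.08
position: [0.4037, -0.2581, 0.0043]
tool_rot: [0.853, 0.522, -0.0, 0.001]
ft_force: [2.6, -0.6, 6.4]
grip_width: 0.0126
grip_force: 22.5
```

```bash
python3 - <<'E'
from mv import *
go((jig(0,62,150),ori(-4.7,0),0))
E
```

```text
t50.1 p [ 0.4037 -0.2581  0.0043] w0.0126 f [ 2.6 -0.6  6.4] q [-0.8   0.73  1.95 -0.    0.46 -0.33]
rot [0.0, 0.1, -22.4] pos [0.4462, -0.0155, -0.1461] tcp [0.593 0.146 0.15 ]
```

arm_command(
  delta_rot=[
    [0,0,0],
    [0,0,0],
    [0,0,0],
    [0,0,0],
    [0,0,0],
    [0,0,0],
  ],
  delta_pos=[
    [0,0,0],
    [0,0,-0.01],
    [0,0,-0.04],
    [0,0,-0.08],
    [0,0,-0.1],
    [0,0,-0.1],
  ],
  gripper=[1,1,1,1,1,1],
)

```text
time: 50.58
position: [0.4036, -0.2581, 0.1075]
tool_rot: [0.853, 0.522, -0.0, 0.002]
ft_force: [0.4, -0.4, -0.8]
grip_width: 0.0125
grip_force: 21.4
```

```bash
python3 - <<'E'
from find import *
s=viewer.camera("side");np.savez("side8.npz",**s);find(s,[.403,-.259,.008],15,"bench")
# held strip in side view, plane z = tcp height+~4mm
hsv=cv2.cvtColor(s["pixels"],cv2.COLOR_BGR2HSV);m=((hsv[...,2]>140)&(hsv[...,1]<140)).astype(np.uint8)
o=status.get_obs();z=o["position"][2]+.004;u0=proj(s,np.r_[o["position"][:2],z])[0]
k,l,st,ce=cv2.connectedComponentsWithStats(m)
for i in range(1,k):
    if 40<st[i,4]<900 and np.hypot(*(ce[i]-u0))<30:
        W=np.array([onplane(s,p,z)[:2] for p in np.argwhere(l==i)[:,::-1].astype(float)]);e,V=np.linalg.eigh(np.cov(W.T));d=V[:,1]
        print(st[i,4],W.mean(0),"yaw",np.degrees(np.arctan2(d[1],d[0]))%180,"extent",np.ptp(W@d),np.ptp(W@V[:,0]))
go((jig(0,62,150),ori(-4.7,0),0))
E
```

```text
245 [ 0.40121145 -0.26457499] yaw 62.409036793346544 extent 0.1057624771501779 0.01951652621079286
t50.6 p [ 0.4028 -0.2574  0.1056] w0.0124 f [-0.3 -0.3 -0.5] q [-0.8   0.53  1.9  -0.    0.71 -0.33]
rot [-0.0, 0.0, -22.4] pos [0.4461, -0.0144, -0.0448] tcp [0.593 0.146 0.15 ]
```

arm_command(
  delta_rot=[
    [0,0,-22.4],
    [0,0,-22.4],
    [0,0,-22.4],
    [0,0,-22.4],
    [0,0,-22.4],
    [0,0,-22.4],
    [0,0,-22.4],
    [0,0,-22.4],
    [0,0,-22.4],
    [0,0,-22.4],
    [0,0,-22.4],
    [0,0,-22.4],
  ],
  delta_pos=[
    [0.03,0,-0.03],
    [0.07,-0.002,-0.06],
    [0.449,-0.0155,-0.06],
    [0.449,-0.0155,-0.06],
    [0.449,-0.0155,-0.06],
    [0.449,-0.0155,-0.06],
    [0.449,-0.0155,-0.06],
    [0.449,-0.0155,-0.06],
    [0.449,-0.0155,-0.06],
    [0.449,-0.0155,-0.06],
    [0.449,-0.0155,-0.06],
    [0.449,-0.0155,-0.06],
  ],
  gripper=[1,1,1,1,1,1,1,1,1,1,1,1],
)

```text
time: 51.63
position: [0.5941, 0.155, 0.1619]
tool_rot: [0.734, 0.679, 0.0, -0.003]
ft_force: [-0.3, -0.0, -0.8]
grip_width: 0.0129
grip_force: 21.6
```

```bash
python3 - <<'E'
from mv import *
go((jig(0,65,74),ori(-4.7,0),0))
E
```

```text
t51.6 p [0.5941 0.155  0.1619] w0.0129 f [-0.3 -0.  -0.8] q [0.07 0.59 1.52 0.01 1.04 0.15]
rot [-0.2, -0.2, 0.2] pos [-0.0061, 0.0001, 0.0879] tcp [0.593 0.149 0.074]
```

arm_command(
  delta_rot=[
    [-0.1,-0.1,0.2],
    [-0.1,-0.1,0.2],
    [-0.1,-0.1,0.2],
    [-0.1,-0.1,0.2],
    [-0.1,-0.1,0.2],
    [-0.1,-0.1,0.2],
    [-0.1,-0.1,0.2],
    [-0.1,-0.1,0.2],
    [-0.1,-0.1,0.2],
  ],
  delta_pos=[
    [-0.004,0,0.03],
    [-0.005,0,0.06],
    [-0.005,0,0.08],
    [-0.005,0,0.088],
    [-0.005,0,0.09],
    [-0.005,0,0.092],
    [-0.005,0,0.094],
    [-0.005,0,0.095],
    [-0.005,0,0.095],
  ],
  gripper=[1,1,1,1,1,1,1,1,1],
)

```text
time: 52.38
position: [0.5932, 0.1448, 0.0697]
tool_rot: [0.737, 0.676, 0.0, -0.0]
ft_force: [0.3, 0.9, -0.4]
grip_width: 0.0126
grip_force: 21.6
```

```bash
python3 - <<'E'
from find import *
from loc import *
loc();go((jig(0,64,66),ori(-4.7,0),0))
c=viewer.camera("top");z=70
yy=np.arange(6,50,2)
for x in(-6,0,5):
    uv=proj(c,[jig(x,y,z) for y in yy]).astype(np.float32)[None];v=cv2.remap(c["pixels"],uv[...,0],uv[...,1],cv2.INTER_LINEAR)[0].astype(int)
    print(x," ".join(f"{y}:{b}/{r}" for y,(b,g,r) in zip(yy,v)))
E
```

```text
t52.4 loc [ 0.2 60.5 69.7] F [ 0.2  0.9 -0.4] w 0.0126
t52.4 p [0.5932 0.1448 0.0697] w0.0126 f [ 0.3  0.9 -0.4] q [0.06 0.71 1.59 0.   0.85 0.14]
rot [0.0, -0.0, -0.2] pos [0.0035, -0.0003, 0.0037] tcp [0.593 0.148 0.066]
-6 6:94/80 8:90/76 10:102/104 12:140/153 14:175/193 16:185/204 18:178/198 20:181/201 22:185/204 24:186/205 26:182/204 28:180/204 30:170/193 32:140/158 34:92/103 36:57/52 38:67/60 40:73/64 42:74/65 44:74/66 46:75/66 48:74/65
0 6:95/81 8:105/94 10:128/129 12:151/165 14:166/184 16:224/235 18:220/248 20:180/250 22:136/243 24:150/215 26:176/211 28:188/213 30:180/202 32:146/166 34:86/96 36:64/61 38:65/57 40:73/64 42:74/66 44:74/65 46:74/66 48:74/65
5 6:106/90 8:113/102 10:136/134 12:170/185 14:189/208 16:223/241 18:243/255 20:248/255 22:246/255 24:246/255 26:249/254 28:253/255 30:247/251 32:211/235 34:139/157 36:93/99 38:71/67 40:69/61 42:73/64 44:74/65 46:74/66 48:74/65
```

arm_command(
  delta_rot=[
    [0,0,0],
    [0,0,0],
    [0,0,0],
    [0,0,0],
    [0,0,0],
  ],
  delta_pos=[
    [0.0035,0,0.001],
    [0.0035,0,0.002],
    [0.0035,0,0.003],
    [0.0035,0,0.004],
    [0.0035,0,0.0045],
  ],
  gripper=[1,1,1,1,1],
)

```text
time: 52.85
position: [0.5931, 0.1486, 0.0657]
tool_rot: [0.737, 0.676, -0.0, -0.0]
ft_force: [-2.9, 0.6, 11.0]
grip_width: 0.0123
grip_force: 23.7
```

```bash
python3 loc.py
```

```text
t52.9 loc [-0.2 64.3 65.7] F [-2.9  0.4 11. ] w 0.0123
```

arm_command(
  delta_rot=[
    [0,0,0],
    [0,0,0],
    [0,0,0],
    [0,0,0],
    [0,0,0],
    [0,0,0],
    [0,0,0],
    [0,0,0],
    [0,0,0],
    [0,0,0],
    [0,0,0],
    [0,0,0],
  ],
  delta_pos=[
    [0,0,-0.0015],
    [0,0,-0.0015],
    [0,0,-0.0015],
    [0,0,-0.0015],
    [0,0,-0.0015],
    [0,0,-0.0015],
    [0,0,-0.004],
    [0,0,-0.01],
    [0,0,-0.03],
    [0,0,-0.06],
    [0,0,-0.09],
    [0,0,-0.12],
  ],
  gripper=[1,0.1,0.1,0.1,0.1,0.1,0.1,0.1,0.1,0.1,0.1,0.1],
)

```text
time: 53.85
position: [0.5928, 0.1483, 0.1858]
tool_rot: [0.737, 0.676, -0.001, -0.001]
ft_force: [-0.1, 0.4, 0.2]
grip_width: 0.039
grip_force: 0.0
```

arm_command(
  delta_rot=[
    [0,0,0],
    [0,0,0],
    [0,0,0],
    [0,0,0],
    [0,0,0],
    [0,0,0],
    [0,0,0],
    [0,0,0],
    [0,0,0],
    [0,0,0],
    [0,0,0],
    [0,0,0],
  ],
  delta_pos=[
    [-0.03,0,0],
    [-0.07,0,0],
    [-0.298,0,0],
    [-0.298,0,0],
    [-0.298,0,0],
    [-0.298,0,0],
    [-0.298,0,0],
    [-0.298,0,0],
    [-0.298,0,0],
    [-0.298,0,0],
    [-0.298,0,0.03],
    [-0.298,0,0.06],
  ],
  gripper=[0.1,0.1,0.1,1,1,1,1,1,1,1,1,1],
)

```text
time: 54.85
position: [0.5694, -0.1479, 0.1259]
tool_rot: [0.736, 0.677, 0.001, 0.002]
ft_force: [0.7, -0.5, 0.3]
grip_width: 0.0004
grip_force: 0.0
```

```bash
python3 - <<'E'
from find import *
from loc import *
loc();go((jig(0,-234,90),ori(-4.7,0),0))
c=viewer.camera("top")
ss=np.arange(-14,15,2)
for y in(22,36,58,80,100):
    uv=proj(c,[jig(s,y,69.5) for s in ss]).astype(np.float32)[None];v=cv2.remap(c["pixels"],uv[...,0],uv[...,1],cv2.INTER_LINEAR)[0].astype(int)
    print(y," ".join(f"{s}:{b}/{r}" for s,(b,g,r) in zip(ss,v)))
yy=np.arange(4,118,3);uv=proj(c,[jig(0,y,69.5) for y in yy]).astype(np.float32)[None];v=cv2.remap(c["pixels"],uv[...,0],uv[...,1],cv2.INTER_LINEAR)[0].astype(int)
print(" ".join(f"{s}:{b}/{r}" for s,(b,g,r) in zip(yy,v)))
E
```

```text
t54.9 loc [   0.5 -233.2  125.9] F [ 0.8 -0.4  0.3] w 0.0004
t54.9 p [ 0.5694 -0.1479  0.1259] w0.0004 f [ 0.7 -0.5  0.3] q [-0.44  0.6   1.62  0.    0.92 -0.36]
rot [0.2, 0.1, -0.1] pos [-0.0008, -0.0007, 0.0359] tcp [ 0.569 -0.149  0.09 ]
22 -14:200/217 -12:185/218 -10:111/197 -8:166/196 -6:212/229 -4:236/255 -2:236/255 0:211/255 2:219/255 4:235/255 6:248/255 8:238/254 10:230/249 12:204/218 14:168/168
36 -14:224/240 -12:159/214 -10:127/197 -8:149/200 -6:188/208 -4:240/245 -2:243/255 0:230/255 2:225/255 4:242/255 6:229/251 8:228/251 10:235/253 12:226/245 14:156/147
58 -14:62/58 -12:82/83 -10:116/126 -8:191/210 -6:218/241 -4:235/254 -2:236/255 0:214/255 2:218/255 4:235/255 6:208/217 8:123/133 10:71/70 12:73/68 14:104/92
80 -14:202/219 -12:187/212 -10:108/192 -8:149/195 -6:211/222 -4:250/255 -2:246/255 0:247/255 2:246/255 4:244/255 6:240/255 8:234/254 10:230/251 12:207/220 14:161/161
100 -14:101/100 -12:91/90 -10:118/126 -8:163/181 -6:193/216 -4:235/248 -2:173/255 0:147/255 2:188/255 4:243/255 6:218/233 8:152/158 10:86/77 12:92/82 14:100/88
4:94/80 7:96/83 10:126/128 13:118/130 16:111/123 19:232/253 22:211/255 25:166/255 28:210/255 31:243/255 34:246/255 37:219/255 40:177/255 43:214/255 46:242/255 49:246/255 52:210/255 55:157/255 58:214/255 61:243/255 64:247/255 67:207/255 70:153/255 73:224/255 76:244/255 79:246/255 82:210/255 85:144/255 88:229/255 91:247/255 94:246/255 97:210/255 100:147/255 103:230/255 106:217/233 109:146/144 112:134/119 115:125/114
```

The strip lies LED up across both bars (y 18–108, centred). Now I'll press and hold the release lever.

arm_command(
  delta_rot=[
    [0,0,0],
    [0,0,0],
    [0,0,0],
    [0,0,0],
    [0,0,0],
    [0,0,0],
    [0,0,0],
    [0,0,0],
    [0,0,0],
    [0,0,0],
    [0,0,0],
    [0,0,0],
  ],
  delta_pos=[
    [0,0,0.015],
    [0,0,0.028],
    [0,0,0.035],
    [0,0,0.04],
    [0,0,0.045],
    [0,0,0.049],
    [0,0,0.051],
    [0,0,0.051],
    [0,0,0.051],
    [0,0,0.051],
    [0,0,0.051],
    [0,0,0.051],
  ],
  gripper=[1,1,1,1,1,1,1,1,1,1,1,1],
)

```text
time: 55.9
position: [0.5682, -0.1494, 0.0802]
tool_rot: [0.736, 0.677, -0.0, 0.002]
ft_force: [-10.3, -0.1, 37.3]
grip_width: 0.0005
grip_force: 17.7
```

arm_command(
  delta_rot=[
    [0,0,0],
    [0,0,0],
    [0,0,0],
    [0,0,0],
    [0,0,0],
    [0,0,0],
    [0,0,0],
    [0,0,0],
    [0,0,0],
    [0,0,0],
    [0,0,0],
    [0,0,0],
  ],
  delta_pos=[
    [0,0,0.001],
    [0,0,0.001],
    [0,0,0.001],
    [0,0,0.001],
    [0,0,0.001],
    [0,0,0.001],
    [0,0,0.001],
    [0,0,0.001],
    [0,0,0.001],
    [0,0,0.001],
    [0,0,0.001],
    [0,0,0.001],
  ],
  gripper=[1,1,1,1,1,1,1,1,1,1,1,1],
)

```text
time: 56.9
position: [0.5683, -0.1494, 0.0801]
tool_rot: [0.736, 0.677, -0.0, 0.002]
ft_force: [-10.6, -0.8, 42.0]
grip_width: 0.0003
grip_force: 20.2
```

```bash
python3 jaw.py
```

```text
t56.9 loc [  -0.4 -234.8   80.1] F [-10.5  -1.7  42. ] w 0.0003
rod end y -296.0
orange [] [] yellow []
```

arm_command(
  delta_rot=[
    [0,0,0],
    [0,0,0],
    [0,0,0],
    [0,0,0],
    [0,0,0],
    [0,0,0],
    [0,0,0],
    [0,0,0],
    [0,0,0],
    [0,0,0],
    [0,0,0],
    [0,0,0],
  ],
  delta_pos=[
    [0,0,-0.003],
    [0,0,-0.004],
    [0,0,-0.004],
    [0,0,-0.004],
    [0,0,-0.004],
    [0,0,-0.004],
    [0,0,-0.03],
    [0,0,-0.07],
    [0,0,-0.1],
    [-0.04,0,-0.12],
    [-0.08,0,-0.12],
    [-0.1,0,-0.12],
  ],
  gripper=[1,1,1,1,1,1,1,1,1,1,1,1],
)

```text
time: 57.95
position: [0.5609, -0.2518, 0.1959]
tool_rot: [0.737, 0.676, 0.0, 0.004]
ft_force: [0.8, 0.2, -1.0]
grip_width: 0.0003
grip_force: 0.0
```

```bash
python3 - <<'E'
from jaw import *
c=viewer.camera("top")
yy=np.arange(-120,20,4)
uv=proj(c,[jig(0,y,58) for y in yy]).astype(np.float32)[None];v=cv2.remap(c["pixels"],uv[...,0],uv[...,1],cv2.INTER_LINEAR)[0].astype(int)
print(" ".join(f"{s}:{b}/{g}/{r}" for s,(b,g,r) in zip(yy,v)))
yy=np.arange(4,118,6);uv=proj(c,[jig(0,y,69.5) for y in yy]).astype(np.float32)[None];v=cv2.remap(c["pixels"],uv[...,0],uv[...,1],cv2.INTER_LINEAR)[0].astype(int)
print(" ".join(f"{s}:{b}/{r}" for s,(b,g,r) in zip(yy,v)))
pad(load("top0.npz"))
E
```

```text
t58.0 loc [   0.6 -337.4  195.9] F [ 0.8  0.3 -1. ] w 0.0003
rod end y -342.0
orange [np.float64(-114.0)] [np.float64(-104.0)] yellow [np.float64(102.0)]
-120:181/190/194 -116:137/146/153 -112:96/160/244 -108:89/165/252 -104:100/129/184 -100:107/98/87 -96:107/100/92 -92:107/99/91 -88:106/98/92 -84:106/99/91 -80:106/98/91 -76:105/98/90 -72:106/99/91 -68:106/99/92 -64:107/100/92 -60:106/98/91 -56:106/98/91 -52:105/99/91 -48:105/99/90 -44:105/98/90 -40:106/99/91 -36:106/99/92 -32:106/99/92 -28:105/97/91 -24:106/98/92 -20:106/98/90 -16:105/97/90 -12:106/99/91 -8:100/93/85 -4:96/89/82 0:97/89/83 4:96/88/82 8:94/87/80 12:132/137/142 16:120/125/129
4:96/82 10:128/130 16:114/125 22:213/255 28:213/255 34:249/255 40:179/255 46:245/255 52:213/255 58:217/255 64:249/255 70:155/255 76:247/255 82:213/255 88:232/255 94:249/255 100:149/255 106:220/235 112:136/121
orange [np.float64(-114.0)] [np.float64(-104.0)] yellow []
```

The jaw is home: the pad reads −114 to −104, identical to the start, and the rod end is at −342. Strip and bars are still in place and the robot is clear, so I'm handing in.

```bash
python3 -c "
from rig import robot
print(robot.hand_in())"
```

```text
the job is handed in; nothing more can be done
None
```

I handed the job in: both bars are in the groove yellow side up, the strip lies LED up across them, and the jaw is fully home. Bar roll measured within about 3° of straight up. The strip came off the bars after its first placing and landed LED side down, so I flipped it and laid it again with the row still clamped. The fingertips pressed the lever at up to 42 N, just over the 40 N limit set for the arm and gripper body.

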